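# Lock the stop post: hold the lower nut with a spanner and tighten the jam nut on it

## Task

The jam nut on the threaded stop post is loose. Slide the open-ended spanner that fits onto the hexagonal lower nut, lying flat, with its handle on the rest bar beside the stop pin so that the pin keeps it from turning; then take the jam nut's lever by its knob and turn it clockwise, seen from above, until it is firmly but not brutally tight against the lower nut (about 10 to 14 N at the knob). The lower nut must keep its setting; leave the spanner in place on it, let go of everything, and leave the other things where they are.

Things in the scene. Friction and masses are not known exactly. Their poses are not given: they have to be found in the camera images.
- stop_base: Grey cast base fixed to the bench, 234 x 64 x 12 mm plate, its origin under the axis of the threaded post on the bench top, z up. A pedestal with a flange (60 mm across) rises to 45 mm at the origin and carries the post. Along its own -x the plate runs to a cross bar, the handle rest: 14 mm thick along x, 64 mm wide along y, centred at x = -172 mm, top at 45 mm, level with the flange. The post's rubber tip ends at 104 mm.
- stop_pin: Upright steel pin, 10 mm across, on the rest bar at x = -172, y = +16.5 mm of the base, from 45 to 72 mm above the bench; origin at its foot. It bears against the +y side of the spanner's handle and keeps the spanner from turning clockwise. The handle along the base's x axis clears it by 3.5 mm.
- nut_center (a point): Point on the axis of the hexagonal lower nut, 6 mm above the flange (51 mm above the bench), where the centre of the spanner's jaw belongs. The nut is 36 mm across flats, 41.6 mm across corners, 16 mm high, and stands on the flange. The point turns with the nut; two of its flats face its own +y and -y.
- lower_nut (a joint): Turn of the lower nut, rad, clockwise from above positive; 0 is its nominal setting, with two flats parallel to the base's x axis; it starts up to 0.1 rad anticlockwise of that, so that a spanner square on it lies clear of the pin. It turns easily (0.06 N m) and is dragged along by the jam nut unless it is held.
- jam_foot (a point): Underside of the round jam nut (40 mm across), on the post's axis; it seats 10 mm above nut_center. Loose, its gap is 1 to 1.8 mm and closes at 8 mm a turn (0.7 to 1.4 rad clockwise), with about 2 N at the knob. The spanner's play (0.1 to 0.25 rad) is taken up besides; after that the force at the knob rises by about 1 N or more per mm. The lever's clocking on the nut varies.
- jam_knob (a point): Centre of the upright black round knob, 16 mm across and 44 mm high, spinning freely on its pin, at the end of the jam nut's lever, 70 mm from the post's axis and about 97 to 99 mm above the bench; the knob runs 22 mm up and 22 mm down from it. The round lever arm is 9 mm thick, its top 23 mm below this point. Its x axis points from the post out along the lever, which comes tight about 60 to 100 degrees clockwise of the base's x axis.
- spanner_jaw (a point): Centre of the open jaw of the larger spanner (the one that fits), half-way up its 12 mm thickness. Steel, about 220 mm long, 0.1 to 0.2 kg; jaw 37.5 mm wide between two prongs that reach about 23 mm ahead of this point (tips flared), 56 mm wide over the prongs (about 60 mm over the flared tips); the flat throat is 22.5 mm behind it, so that a corner of the nut touches it when the jaw is 1.7 mm past centre. x points out of the jaw's mouth; the handle runs to -x.
- spanner_grip (a point): Middle of the larger spanner's handle, 88 mm behind the jaw's centre, half-way up; the handle is 16 mm wide, 12 mm thick and ends 198 mm behind the jaw's centre. Same axes as the jaw.
- small_spanner_jaw (a point): Centre of the jaw of the smaller spanner (about 165 mm long, jaw 27 mm wide), which does not fit. Half-way up its thickness. A bystander.
- jar: Jar of glaze with a black lid, 65 mm across, 62 mm high; origin under its centre. A bystander.
- roll: White roll of labels, 60 mm across, 26 mm high; origin under its centre. A bystander.
- tape: Roll of masking tape lying flat, 92 mm across, 24 mm high; origin under its centre. A bystander.
- tile: Flat test tile, 72 x 48 x 9 mm; origin under its centre. A bystander.
- stilt: Small three-armed kiln stilt, 44 x 39 x 16 mm; origin under its centre. A bystander.

How it is judged:
By the outcome, as a careful person would: the job done as asked, in the order asked, and still so for the second after the job is handed in, with the robot touching nothing.
It also fails if it takes over 72 s, if anything falls off the work surface, if the arm or the gripper's body presses on something with over 40 N, if the wrist force passes 120 N, or if a joint passes its speed limit or range.

## Robot

A 6-joint arm with a two-finger parallel gripper is mounted at the origin on the work surface; the furniture and walls round the work are solid. World frame = base frame: x ahead of the robot, y to its left, z up, the work surface at z = 0. Lengths are in m, angles in degrees, forces in N, time in s.
With the tool pointing down it reaches from about 0.35 to 0.875 m from the base axis. Payload 4.2 kg.
Tool frame: the origin (TCP) lies on the centre line of the jaws, within the pads' length; the fingertips stand 11 mm ahead of it and the grasp point (between the pads) lies 8 mm behind it; y points along the fingers, z is the direction in which the jaws open and shut, and the axes are right-handed (so a half turn about y gives the same grasp; the last joint's range is limited). The gripper opens to 87 mm and grips with 3 to 60 N. Pads are 19 mm wide; open, the fingers measure 117 mm over their backs; the gripper's body (75 mm by 190 mm) begins 51 mm behind the grasp point.
Start: joints at [87.869, 22.042, 0.453, 0, -68.411, -14.817], TCP at [0.182, 0.598, 0.234] pointing down, gripper open.
Joint ranges: [-179.83, 179.83], [-69.29, 118.12], [-61.27, 80.66], [-181.25, 117.63], [-171.15, -9.14], [-177.46, 177.46]. Speed limits (degrees/s): [159.86, 159.86, 180, 180, 180, 180].

## Interface

Orientations are given as a 3x3 rotation matrix whose columns are the frame's x, y, z axes.
In Python, from station import r, optics gives the robot as it stands. The module is installed in compiled form; this text tells all that it offers.
- The arm moves only by the tool step_arm, never from a script. Its argument "moves" is a list that holds one entry, the list of rows, each a list of 7 numbers: the turn, a rotation vector about the tool's x, y, z in rad, then the shift along the tool's x, y, z in cm, then the opening in per cent of the stroke, from 0 (shut) to 100 (fully open). A call has exactly 5 rows; each row is the pose to reach, as a shift and turn from the pose commanded when the call began, along the tool's axes at that moment; what a row does not reach only later rows make up. A row lasts 1/12 s, in which the tool goes at most 41.7 mm and 7.16 degrees, less where a joint would pass 70% of its speed; a pose out of reach is approached as far as the arm can. A call with a gripper value outside its range is refused whole. The fingers move at their own pace and stop on an object; the grip force is fixed at half the most. Time passes only in rows, so rows that repeat a pose let the fingers close, or fill a call up. It gives the time, the measured TCP pose, the force and the opening at its end, in the units of the state.
- r.sense(): the state, without advancing time (a new reading comes with each control period).
- optics.capture(name): name is "scene" or "top" or "wrist"; returns a dict with "image" (384x512x3 uint8, red, green, blue), "fov_y" (degrees; the focal length in pixels is half the picture's height over the tangent of half this angle, whatever the lens; pixels are square), "cx", "cy" (the principal point, pixels), "k1" (the pictures are not rectified: a ray, as slopes to the right and down, at radius r is drawn at 1 + k1 r^2 times it, then the intrinsics apply), "cam_to_world" (4x4, takes a point from camera to world coordinates). Camera axes: x right, y down, z forward; pixel columns grow to the right and rows downward; lengths in m; the calibration is good to about 2 mm. A picture is of the moment at which its call begins. There is no depth.
- r.finish_job(): hands the job in, once; it reports no verdict.
The state is a dict: "time_s": time; "joints": joint angles; "joint_velocities": joint speeds; "effort": joint torques, N m; "tcp_pos": TCP position; "ee_rot": TCP orientation; "wrist_force": force on the tool from outside, world axes, zero at the start; "moment": the same for the moment, N m; "gripper_width": opening from 0.0 (shut) to 1.0 (fully open).
Only numpy, scipy, OpenCV 4.12 (cv2) and the standard library are available. Lean on these libraries where they do the work, as an engineer would, in place of code of your own. Each camera call takes 0.05 s, during which the arm holds its last target.

## Working session

There is one attempt and no reset: what is moved stays moved. The work goes in short steps, Python scripts to look and compute and a tool call to move; the robot and the scene stay as the last step left them, time stands still between calls to the robot, and variables do not carry over. Pictures are saved under pics/ and viewed, and the job is handed in when it is done.

Besides the shell and the picture viewer there is one more tool, called after "Request:" by a JSON object that holds its "api" and its "payload". step_arm: Moves the arm, as the interface text tells. Its arguments: {"type":"object","properties":{"moves":{"type":"array"}},"required":["moves"]}

```bash
mkdir -p pics; cat > h.py <<'E'
import numpy as np, cv2
from station import r, optics
def cap(n,f):
    c=optics.capture(n); cv2.imwrite('pics/'+f+'.png',c['image'][:,:,::-1]); 
    np.savez('pics/'+f+'.npz',**{k:np.array(v) for k,v in c.items()}); return c
def ld(f): 
    d=np.load('pics/'+f+'.npz'); return {k:d[k] for k in d.files}
def foc(c): return 192/np.tan(np.radians(float(c['fov_y'])/2))
def ray(c,u,v):
    f=foc(c); K=np.array([[f,0,c['cx']],[0,f,c['cy']],[0,0,1]],float)
    x,y=cv2.undistortPoints(np.array([[[u,v]]],float),K,np.array([float(c['k1']),0,0,0]))[0,0]
    T=c['cam_to_world']; return T[:3,3],T[:3,:3]@np.array([x,y,1])
def onz(c,u,v,z):
    o,d=ray(c,u,v); return o+d*(z-o[2])/d[2]
def proj(c,p):
    T=c['cam_to_world']; q=T[:3,:3].T@(np.array(p)-T[:3,3]); x,y=q[:2]/q[2]; s=1+float(c['k1'])*(x*x+y*y)
    return foc(c)*x*s+c['cx'],foc(c)*y*s+c['cy']
def tri(c1,a,c2,b):
    o1,d1=ray(c1,*a);o2,d2=ray(c2,*b);A=np.stack([d1,-d2],1);t=np.linalg.lstsq(A,o2-o1,rcond=None)[0]
    p,q=o1+t[0]*d1,o2+t[1]*d2; return (p+q)/2,np.linalg.norm(p-q)
E
python3 - <<'E'
from h import *
for n in ['scene','top','wrist']:
    c=cap(n,n+'0'); print(n,c['fov_y'],c['k1'],c['cam_to_world'].round(3).tolist())
s=r.sense(); print(s['tcp_pos'],s['ee_rot'],s['gripper_width'],s['wrist_force'])
E
```

```text
scene 54.19815368896557 -0.1272795735737345 [[-0.601, -0.614, 0.512, 0.043], [-0.799, 0.458, -0.389, 0.202], [0.005, -0.643, -0.766, 0.848], [0.0, 0.0, 0.0, 1.0]]
top 48.301654265448875 -0.14254039019492143 [[0.008, -0.996, 0.092, 0.453], [-1.0, -0.007, 0.005, -0.18], [-0.004, -0.092, -0.996, 1.188], [0.0, 0.0, 0.0, 1.0]]
wrist 67.54294841986675 -0.06772936326251107 [[-0.292, -0.916, -0.275, 0.258], [-0.956, 0.28, 0.083, 0.574], [0.001, 0.287, -0.958, 0.383], [0.0, 0.0, 0.0, 1.0]]
[0.18206086 0.59745144 0.23272467] [[-9.56529859e-01 -4.09576458e-04 -2.91634123e-01]
 [ 2.91634401e-01 -1.60770637e-03 -9.56528511e-01]
 [-7.70904798e-05 -9.99998624e-01  1.65726574e-03]] 1.0019491447457747 [-0.1402835  -0.10249491 -1.11895334]
```

View pics/scene0.png

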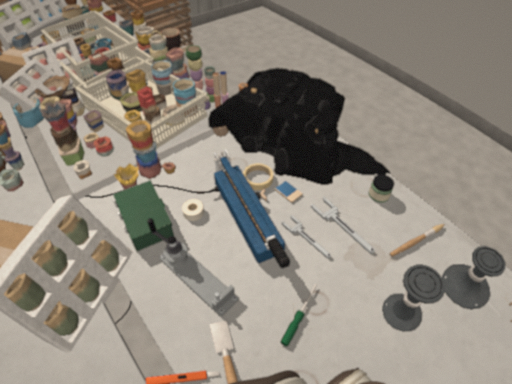

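View pics/top0.png

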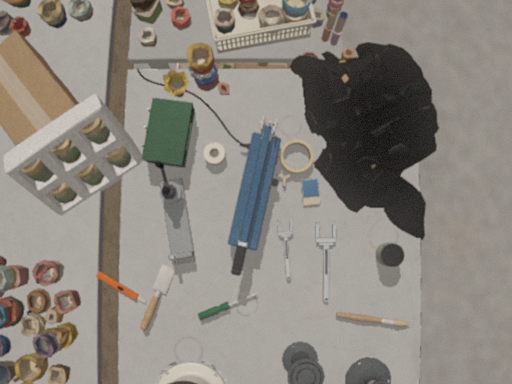

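The top view shows the larger spanner at about (326,260) with its mouth up, and the small spanner at (287,250). The stop base runs from the post at (170,190) to the rest bar at (180,255), with the lever toward (163,165). I'll zoom in on these.

```bash
python3 - <<'E'
from h import *
c=ld('top0')['image'][:,:,::-1]
a=cv2.resize(c[140:275,140:220],None,fx=4.4,fy=4.4,interpolation=cv2.INTER_CUBIC)
b=cv2.resize(c[210:310,270:360],None,fx=4.8,fy=4.8,interpolation=cv2.INTER_CUBIC)
H=594;o=np.zeros((H,a.shape[1]+b.shape[1],3),np.uint8);o[:a.shape[0],:a.shape[1]]=a;o[:b.shape[0],a.shape[1]:]=b
cv2.imwrite('pics/z1.png',o); print(o.shape,a.shape)
c=ld('scene0')['image'][:,:,::-1]
cv2.imwrite('pics/z2.png',cv2.resize(c[200:330,130:290],None,fx=4.5,fy=4.5,interpolation=cv2.INTER_CUBIC))
E
```

```text
(594, 784, 3) (594, 352, 3)
```

View pics/z1.png

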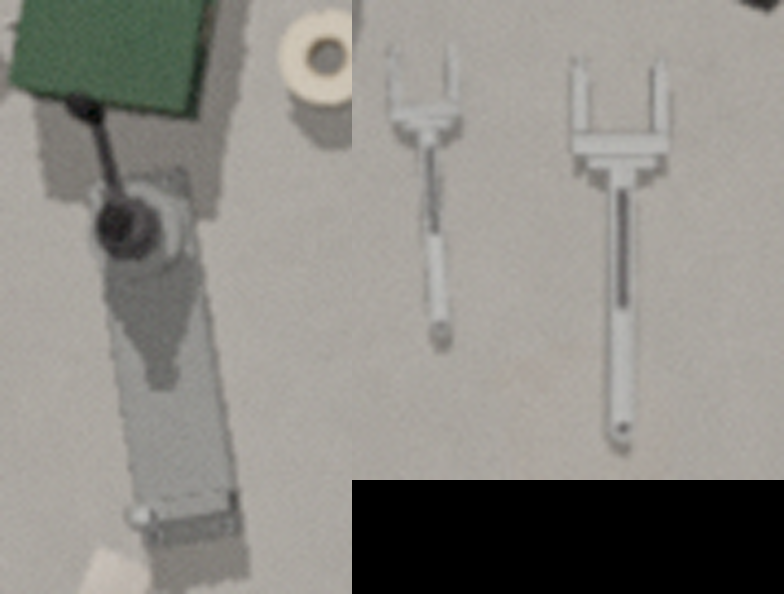

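View pics/z2.png

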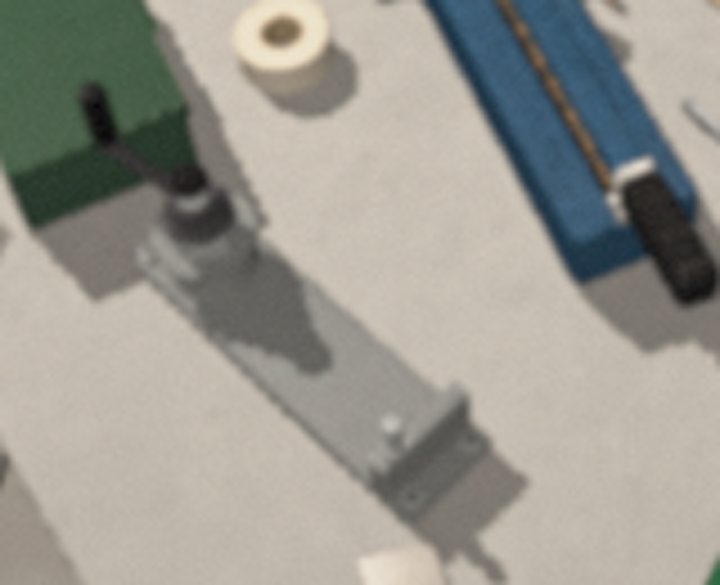

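View pics/wrist0.png

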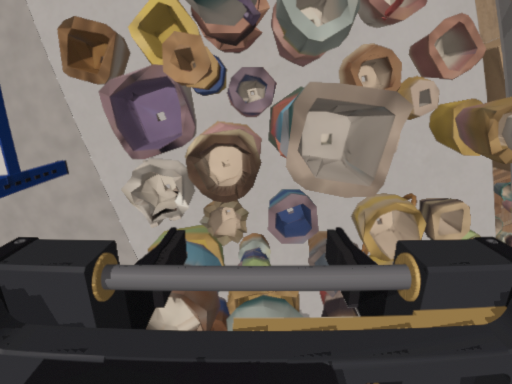

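```bash
python3 - <<'E'
from h import *
t=ld('top0');s=ld('scene0')
L=lambda x,y:(140+x/4.4,140+y/4.4)
R=lambda x,y:(270+(x-352)/4.8,210+y/4.8)
S=lambda x,y:(130+x/4.5,200+y/4.5)
print('jaw tips',onz(t,*R(578,62),.012),onz(t,*R(660,62),.012),'throat',onz(t,*R(621,135),.012))
print('handle end',onz(t,*R(621,445),.006))
print('bar R/L top',onz(t,*L(235,498),.045),onz(t,*L(145,510),.045))
print('posttip',tri(t,L(118,222),s,S(188,178)),onz(t,*L(118,222),.104))
print('knobtop',tri(t,L(85,105),s,S(92,92)),onz(t,*L(85,105),.12))
print('pintop',tri(t,L(136,515),s,S(391,425)),onz(t,*L(136,515),.072))
print('green corners', tri(t,L(195,115),s,S(185,110)), tri(t,L(12,85),s,S(20,175)))
E
```

```text
jaw tips [ 0.48529277 -0.34326801  0.012     ] [ 0.48551461 -0.39060365  0.012     ] throat [ 0.443674   -0.36792546  0.012     ]
handle end [ 0.26645506 -0.36913195  0.006     ]
bar R/L top [ 0.40119066 -0.00936798  0.045     ] [0.39311439 0.04556012 0.045     ]
posttip (array([0.56425614, 0.0565442 , 0.09326771]), np.float64(0.0017605140084054028)) [0.56266825 0.05348042 0.104     ]
knobtop (array([0.63118833, 0.07476415, 0.11282719]), np.float64(0.003823633469361057)) [0.62893507 0.07139982 0.12      ]
pintop (array([0.39056156, 0.04481439, 0.0703478 ]), np.float64(0.0027363060144396938)) [0.39149844 0.0455692  0.072     ]
green corners (array([0.63725509, 0.02320858, 0.04716561]), np.float64(0.008194102642993216)) (array([0.64988963, 0.12956254, 0.05842401]), np.float64(0.00540781867518138))
```

Request:
{"api": "step_arm", "payload": {"moves": [[[0,0,0,0,-4,0,100],[0,-0.05,0,-2,-7,1,100],[0,-0.1,0,-5,-8,3,100],[0,-0.2,0,-8.5,-8,5,100],[0,-0.297,0,-12,-8,7,100]]]}}

```text
time_s: 0.57
tcp_pos: [0.277, 0.4952, 0.3144]
ee_rot: [[-1.0, 0.0, 0.008], [-0.008, 0.002, -1.0], [-0.0, -1.0, -0.002]]
wrist_force: [1.0, -0.2, -0.3]
gripper_width: 1.001
```

Request:
{"api": "step_arm", "payload": {"moves": [[[0,0,0,-2.5,0,3,100],[0,0,0,-5,0,6,100],[0,0,0,-7.5,0,9,100],[0,0,0,-10,0,12.5,100],[0,0,0,-12,0,16,100]]]}}

```text
time_s: 0.98
tcp_pos: [0.3977, 0.3345, 0.3132]
ee_rot: [[-1.0, -0.0, 0.002], [-0.002, -0.0, -1.0], [0.0, -1.0, 0.0]]
wrist_force: [1.1, 0.6, 0.1]
gripper_width: 1.0
```

Request:
{"api": "step_arm", "payload": {"moves": [[[0,0,0,-1,0,4,100],[0,0,0,-2,0,8,100],[0,0,0,-3,0,12,100],[0,0,0,-4,0,16,100],[0,0,0,-4.5,0,20,100]]]}}

```text
time_s: 1.4
tcp_pos: [0.4422, 0.1341, 0.3134]
ee_rot: [[-1.0, -0.0, 0.001], [-0.001, -0.0, -1.0], [0.0, -1.0, 0.0]]
wrist_force: [0.9, -0.6, -0.2]
gripper_width: 1.0
```

Request:
{"api": "step_arm", "payload": {"moves": [[[0,0,0,0.5,0,4,100],[0,0,0,1,0,8,100],[0,0,0,2,0,12,100],[0,0,0,3,0,16,100],[0,0,0,4,0,20,100]]]}}

```text
time_s: 1.82
tcp_pos: [0.401, -0.0656, 0.3135]
ee_rot: [[-1.0, 0.0, 0.002], [-0.002, 0.0, -1.0], [-0.0, -1.0, -0.0]]
wrist_force: [1.1, -0.7, 0.1]
gripper_width: 0.997
```

```bash
python3 - <<'E'
from h import *
c=cap('wrist','w1'); print(c['cam_to_world'].round(3).tolist())
E
```

```text
[[0.001, -0.958, -0.287, 0.481], [-1.0, -0.002, 0.0, -0.066], [-0.001, 0.287, -0.958, 0.464], [0.0, 0.0, 0.0, 1.0]]
```

View pics/w1.png

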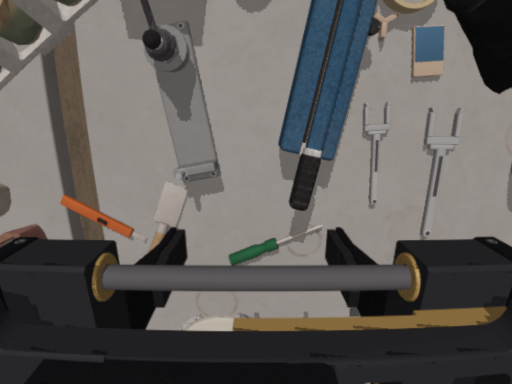

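Request:
{"api": "step_arm", "payload": {"moves": [[[0,0,0,0.5,0,4,100],[0,0,0,1,0,8,100],[0,0,0,2,0,12,100],[0,0,0,3,1,16,100],[0,0,0,3.5,2,20,100]]]}}

```text
time_s: 2.28
tcp_pos: [0.3664, -0.265, 0.2941]
ee_rot: [[-1.0, 0.002, 0.001], [-0.001, -0.0, -1.0], [-0.002, -1.0, 0.0]]
wrist_force: [1.1, 0.4, -0.0]
gripper_width: 1.001
```

Request:
{"api": "step_arm", "payload": {"moves": [[[0,0,0,0,2,3,100],[0,0,0,0,5,6,100],[0,0,0,0,7,9,100],[0,0,0,0,8,10,100],[0,0,0,0,8,10,100]]]}}

```text
time_s: 2.7
tcp_pos: [0.366, -0.3643, 0.2102]
ee_rot: [[-1.0, -0.006, -0.003], [0.002, 0.004, -1.0], [0.006, -1.0, -0.004]]
wrist_force: [-0.4, -0.1, 0.2]
gripper_width: 0.997
```

```bash
python3 - <<'E'
from h import *
c=cap('wrist','w2'); print(c['cam_to_world'].round(3).tolist()); s=r.sense(); print(s['tcp_pos'],s['joints'])
E
```

```text
[[-0.003, -0.956, -0.293, 0.447], [-1.0, 0.002, 0.005, -0.365], [-0.004, 0.293, -0.956, 0.36], [0.0, 0.0, 0.0, 1.0]]
[ 0.36677808 -0.36364551  0.2120906 ] [-2.67378152e+01  1.26115578e+01 -1.63571442e+01 -1.19417026e-02
 -6.12607076e+01  1.16689939e+02]
```

View pics/w2.png

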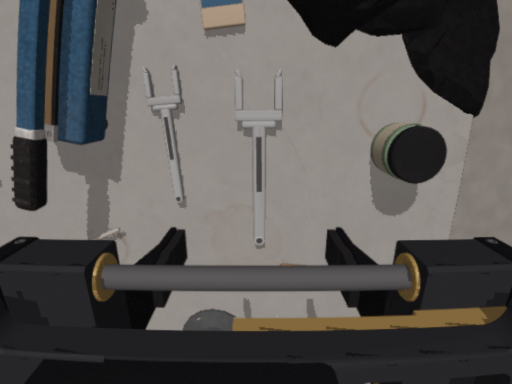

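```bash
python3 - <<'E'
from h import *
c=ld('w2'); im=c['image'][:,:,::-1]
cv2.imwrite('pics/z3.png',cv2.resize(im[55:255,215:305],None,fx=3,fy=3,interpolation=cv2.INTER_CUBIC))
c1=ld('w1'); im=c1['image'][:,:,::-1]
cv2.imwrite('pics/z4.png',cv2.resize(im[0:200,120:230],None,fx=3,fy=3,interpolation=cv2.INTER_CUBIC))
a=cv2.imread('pics/z3.png');b=cv2.imread('pics/z4.png');cv2.imwrite('pics/z34.png',np.hstack([a,b]))
E
```

```text
(no output)
```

View pics/z34.png

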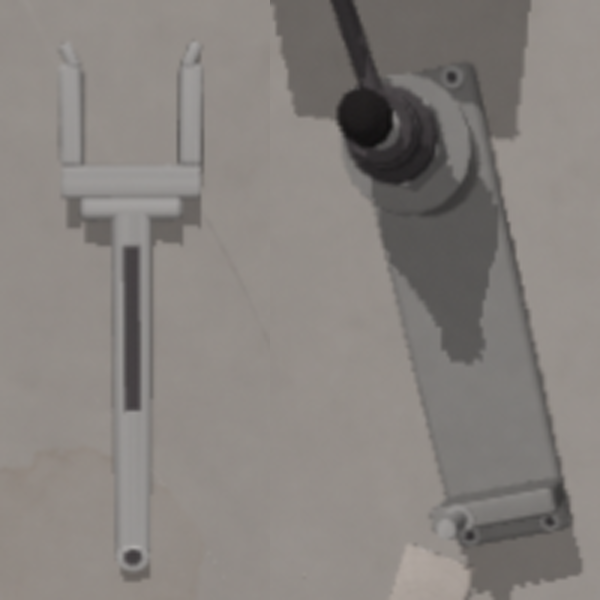

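```bash
python3 - <<'E'
from h import *
c=ld('w2'); A=lambda x,y:(215+x/3-.33,55+y/3-.33)
for p,z in [((131,45),.01),((131,163),.012),((131,215),.012),((132,572),.006),((131,330),.012)]: print(p,onz(c,*A(*p),z).round(4))
c1=ld('w1');t=ld('top0'); B=lambda x,y:(120+(x-270)/3-.33,y/3-.33)
L=lambda x,y:(140+x/4.4,140+y/4.4)
print('post',onz(c1,*B(365,115),.104), 'pin',onz(c1,*B(446,520),.072))
print('tri',tri(c1,B(365,115),t,L(118,222)),tri(c1,B(446,520),t,L(136,515)))
print('bar top back edge L,R',onz(c1,*B(465,505),.045),onz(c1,*B(553,487),.045))
print('bar top front edge ',onz(c1,*B(470,527),.045),onz(c1,*B(556,510),.045))
print('plate corner',onz(c1,*B(475,66),.012),'plate right edge',onz(c1,*B(565,480),.012), 'hole',onz(c1,*B(453,76),.012))
E
```

```text
(131, 45) [ 0.4903 -0.3668  0.01  ]
(131, 163) [ 0.4468 -0.3668  0.012 ]
(131, 215) [ 0.427  -0.3668  0.012 ]
(132, 572) [ 0.2685 -0.3672  0.006 ]
(131, 330) [ 0.3809 -0.3667  0.012 ]
post [0.56389699 0.05530739 0.104     ] pin [0.39746996 0.04278866 0.072     ]
tri (array([0.56128705, 0.05107403, 0.11603695]), np.float64(0.0005060436640615892)) (array([0.3893954 , 0.05327036, 0.03402498]), np.float64(3.0331028429677593e-05))
bar top back edge L,R [0.39930621 0.0401847  0.045     ] [ 0.40823929 -0.00396708  0.045     ]
bar top front edge  [0.38815132 0.03841436 0.045     ] [ 0.39673932 -0.00501708  0.045     ]
plate corner [0.60581051 0.03149941 0.012     ] plate right edge [ 0.40626109 -0.00562165  0.012     ] hole [0.60157985 0.04228272 0.012     ]
```

Request:
{"api": "step_arm", "payload": {"moves": [[[0,0,0,-0.6,3.5,0.2,70],[0,0,0,-1.3,7,0.35,50],[0,0,0,-1.3,11,0.35,40],[0,0,0,-1.3,14,0.35,40],[0,0,0,-1.3,15,0.35,40]]]}}

```text
time_s: 3.17
tcp_pos: [0.3792, -0.3645, 0.0609]
ee_rot: [[-1.0, -0.005, 0.002], [-0.002, 0.003, -1.0], [0.005, -1.0, -0.003]]
wrist_force: [-1.1, 0.3, -0.0]
gripper_width: 0.709
```

```bash
python3 - <<'E'
from h import *
s=r.sense(); print(s['tcp_pos'],s['ee_rot'].round(4) if hasattr(s['ee_rot'],'round') else s['ee_rot'],s['gripper_width'],s['joint_velocities'])
c=cap('wrist','w3'); 
E
```

```text
[ 0.37916708 -0.36445311  0.06094606] [[-1.     -0.0051  0.0021]
 [-0.0021  0.0034 -1.    ]
 [ 0.0051 -1.     -0.0034]] 0.7086652533996384 [-0.28222023  7.34742398 -3.1171899   1.6007138  13.17643388  0.15056357]
```

View pics/w3.png

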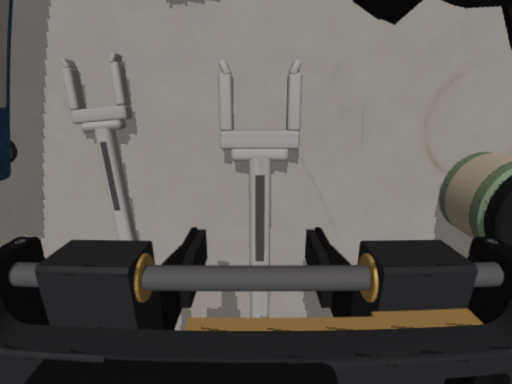

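The spanner's handle (column 260) runs midway between the fingers (205 to 315), so I'll descend and grip it.

Request:
{"api": "step_arm", "payload": {"moves": [[[0,0,0,0,1.5,0.15,40],[0,0,0,0,3,0.2,40],[0,0,0,0,4.2,0.2,40],[0,0,0,0,4.7,0.2,40],[0,0,0,0,4.8,0.2,40]]]}}

```text
time_s: 3.63
tcp_pos: [0.3818, -0.369, 0.017]
ee_rot: [[-1.0, 0.002, 0.002], [-0.002, -0.001, -1.0], [-0.002, -1.0, 0.001]]
wrist_force: [-0.5, 0.0, 1.1]
gripper_width: 0.407
```

Request:
{"api": "step_arm", "payload": {"moves": [[[0,0,0,0,0,0,40],[0,0,0,0,0,0,10],[0,0,0,0,0,0,5],[0,0,0,0,0,0,5],[0,0,0,0,0,0,5]]]}}

```text
time_s: 4.05
tcp_pos: [0.3809, -0.3689, 0.0163]
ee_rot: [[-1.0, 0.001, 0.001], [-0.001, -0.0, -1.0], [-0.001, -1.0, 0.0]]
wrist_force: [-1.5, 0.8, 1.1]
gripper_width: 0.182
```

Request:
{"api": "step_arm", "payload": {"moves": [[[0,0,0,0,0,0,5],[0,0,0,0,0,0,5],[0,0,0,0,0,0,5],[0,0,0,0,0,0,5],[0,0,0,0,0,0,5]]]}}

```text
time_s: 4.47
tcp_pos: [0.3809, -0.369, 0.0163]
ee_rot: [[-1.0, 0.0, 0.002], [-0.002, -0.0, -1.0], [-0.0, -1.0, 0.0]]
wrist_force: [-0.4, 1.8, 6.2]
gripper_width: 0.179
```

Request:
{"api": "step_arm", "payload": {"moves": [[[0,0,0,0,0,0,30],[0,0,0,0,0,0,30],[0,0,0,0,0.25,0,30],[0,0,0,0,0.25,0,5],[0,0,0,0,0.25,0,5]]]}}

```text
time_s: 4.88
tcp_pos: [0.3804, -0.3688, 0.0127]
ee_rot: [[-1.0, -0.001, 0.001], [-0.001, 0.0, -1.0], [0.001, -1.0, -0.0]]
wrist_force: [0.7, -0.6, -0.4]
gripper_width: 0.212
```

Request:
{"api": "step_arm", "payload": {"moves": [[[0,0,0,0,0,0,5],[0,0,0,0,0,0,5],[0,0,0,0,0,0,5],[0,0,0,0,0,0,5],[0,0,0,0,-1,0,5]]]}}

```text
time_s: 5.3
tcp_pos: [0.3792, -0.368, 0.0218]
ee_rot: [[-1.0, -0.004, 0.001], [-0.001, 0.002, -1.0], [0.004, -1.0, -0.002]]
wrist_force: [-0.1, -0.2, -0.8]
gripper_width: 0.177
```

Request:
{"api": "step_arm", "payload": {"moves": [[[0,0,0,0,-3,0,5],[0,0,0,0,-6,0,5],[0,0,0,0,-9,0,5],[0,0,0,0,-11,0,5],[0,0,0,0,-12,0,5]]]}}

```text
time_s: 5.72
tcp_pos: [0.382, -0.3697, 0.1473]
ee_rot: [[-1.0, 0.006, 0.002], [-0.002, -0.004, -1.0], [-0.006, -1.0, 0.004]]
wrist_force: [0.4, -0.4, -1.6]
gripper_width: 0.179
```

```bash
python3 - <<'E'
from h import *
c=cap('wrist','w4'); s=r.sense(); print(s['tcp_pos'],np.round(s['ee_rot'],4),s['gripper_width'],s['wrist_force'],s['time_s'])
E
```

```text
[ 0.38228932 -0.36996662  0.14770042] [[-1.      0.0066  0.0018]
 [-0.0018 -0.0042 -1.    ]
 [-0.0066 -1.      0.0042]] 0.178450087741956 [0.55183263 0.2509681  0.59176827] 5.7667
```

View pics/w4.png

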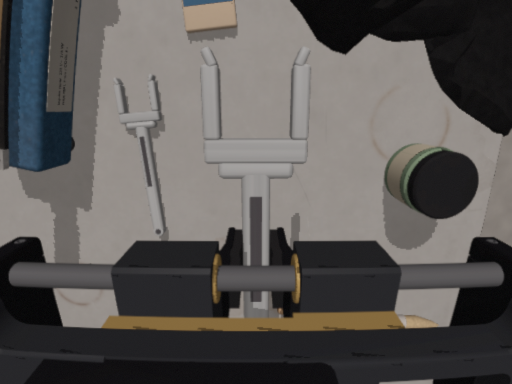

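```bash
python3 - <<'E'
from h import *
c=ld('w4')
T=np.array([.38228,-.36997])
for p in [(255,139),(204,152),(306,150),(210,130),(300,128),(208,50),(305,50)]:
    q=onz(c,*p,.1467); print(p,q.round(4),(q[:2]-T).round(4))
E
```

```text
(255, 139) [ 0.4477 -0.3693  0.1467] [0.0654 0.0007]
(204, 152) [ 0.4409 -0.3423  0.1467] [0.0586 0.0276]
(306, 150) [ 0.442  -0.3962  0.1467] [ 0.0597 -0.0263]
(210, 130) [ 0.4523 -0.346   0.1467] [0.07  0.024]
(300, 128) [ 0.4534 -0.3926  0.1467] [ 0.0711 -0.0226]
(208, 50) [ 0.4908 -0.3463  0.1467] [0.1085 0.0236]
(305, 50) [ 0.4909 -0.3937  0.1467] [ 0.1086 -0.0237]
```

Request:
{"api": "step_arm", "payload": {"moves": [[[0,0,0,-0.5,-2,-2.5,5],[0,0,0,-1,-4,-6,5],[0,-0.03,0,-1.5,-6,-9.5,5],[0,-0.06,0,-2,-7,-13.5,5],[0,-0.08,0,-2.5,-7,-17.5,5]]]}}

```text
time_s: 6.18
tcp_pos: [0.4061, -0.1927, 0.2146]
ee_rot: [[-0.997, 0.003, 0.081], [-0.081, -0.001, -0.997], [-0.003, -1.0, 0.001]]
wrist_force: [2.5, 0.4, -0.3]
gripper_width: 0.178
```

```bash
python3 - <<'E'
from h import *
s=r.sense(); R=np.array(s['ee_rot']); d=R.T@(np.array([.408,.033,.22])-s['tcp_pos']); print(d*100, s['tcp_pos'],np.degrees(np.arctan2(-R[1,0],-R[0,0])))
E
```

```text
[ -2.0273079   -0.55255829 -22.47428011] [ 0.40609128 -0.19265049  0.21460829] 4.665397005166607
```

Request:
{"api": "step_arm", "payload": {"moves": [[[0,0,0,-0.4,0,-4,5],[0,-0.03,0,-0.8,0,-8,5],[0,-0.06,0,-1.2,0,-12,5],[0,-0.06,0,-1.6,0,-16,5],[0,-0.06,0,-2,0,-19.5,5]]]}}

```text
time_s: 6.6
tcp_pos: [0.4082, 0.0041, 0.2122]
ee_rot: [[-0.99, -0.002, 0.141], [-0.141, -0.0, -0.99], [0.002, -1.0, -0.0]]
wrist_force: [1.4, 0.5, -0.6]
gripper_width: 0.177
```

Request:
{"api": "step_arm", "payload": {"moves": [[[0,0,0,-0.1,0,-2,5],[0,0,0,-0.2,0,-3,5],[0,0,0,-0.2,0,-3,5],[0,0,0,-0.2,0,-3,5],[0,0,0,-0.2,0,-3,5]]]}}

```text
time_s: 7.02
tcp_pos: [0.4069, 0.0312, 0.2126]
ee_rot: [[-0.99, -0.001, 0.14], [-0.14, -0.001, -0.99], [0.002, -1.0, 0.0]]
wrist_force: [0.4, -0.0, -0.8]
gripper_width: 0.18
```

```bash
python3 - <<'E'
from h import *
c=cap('wrist','w5'); t=cap('top','t5');cap('scene','s5'); s=r.sense(); R=np.array(s['ee_rot']);print(s['tcp_pos'],R.round(4),np.degrees(np.arctan2(-R[1,0],-R[0,0])),s['joints'])
E
```

```text
[0.40720435 0.03110378 0.21298153] [[-9.903e-01 -6.000e-04  1.388e-01]
 [-1.388e-01 -3.000e-04 -9.903e-01]
 [ 6.000e-04 -1.000e+00  2.000e-04]] 7.979074127382483 [ 2.74024244e+01  1.44542181e+00 -2.94962818e+01 -7.13967625e-04
 -5.90957111e+01  7.05770203e+01]
```

View pics/w5.png

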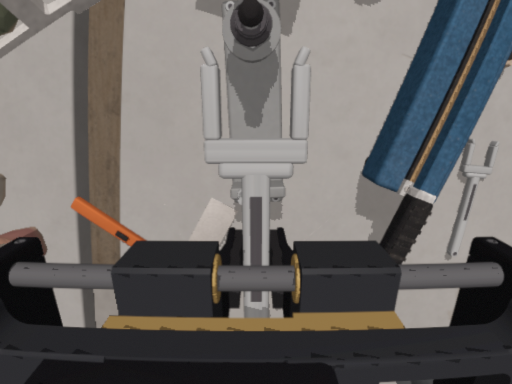

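```bash
python3 - <<'E'
from h import *
im=ld('w5')['image'][:,:,::-1]
cv2.imwrite('pics/z5.png',cv2.resize(im[0:210,190:320],None,fx=4,fy=2.8,interpolation=cv2.INTER_CUBIC))
E
```

```text
(no output)
```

View pics/z5.png

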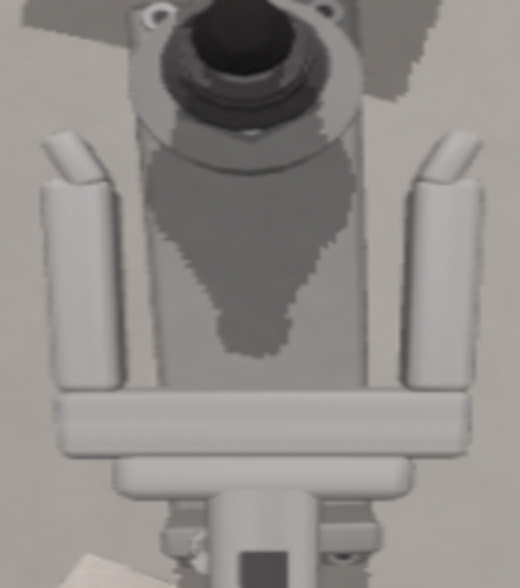

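```bash
python3 - <<'E'
from h import *
c=ld('w5'); Z=lambda x,y:(190+x/4-.4,y/2.8-.4)
P=lambda x,y,z:onz(c,*Z(x,y),z)
l,rr,b=P(128,85,.045),P(364,85,.045),P(247,174,.045)
print('flange',l,rr,np.linalg.norm(l-rr),b,'mid',(l+rr)/2)
for z,pts in [(.012,[(148,210),(160,383)]),(.012,[(365,190),(366,383)])]:
    a,d=[P(*p,z) for p in pts]; v=a-d; print('edge',d,a,np.degrees(np.arctan2(v[1],v[0])))
print('jam L R',P(162,62,.07),P(328,62,.07))
print('corner',P(250,138,.061))
print('jam bottom',P(247,130,.0625))
print('bar ends',P(162,540,.045),P(382,540,.045), 'bar back edge', P(162,528,.045),P(380,520,.045))
E
```

```text
flange [0.55987488 0.08730202 0.045     ] [0.56807561 0.02847471 0.045     ] 0.059396158397315775 [0.53389897 0.05349249 0.045     ] mid [0.56397525 0.05788836 0.045     ]
edge [0.45197409 0.0692328  0.012     ] [0.52125307 0.08087732 0.012     ] 9.541180268613944
edge [0.46062112 0.00773118 0.012     ] [0.53752643 0.02052532 0.012     ] 9.445354714823461
jam L R [0.56214055 0.07680248 0.07      ] [0.56742096 0.0388863  0.07      ]
corner [0.54324005 0.05381025 0.061     ]
jam bottom [0.54540823 0.05481892 0.0625    ]
bar ends [0.39193767 0.05882807 0.045     ] [ 0.40077195 -0.00399993  0.045     ] bar back edge [0.39702447 0.05941179 0.045     ] [ 0.40908209 -0.00200117  0.045     ]
```

Request:
{"api": "step_arm", "payload": {"moves": [[[0,-0.02,0,-0.8,3,0.1,5],[0,-0.044,0,-1.6,6,0.25,5],[0,-0.044,0,-1.6,9.5,0.25,5],[0,-0.044,0,-1.6,12.5,0.25,5],[0,-0.044,0,-1.6,13.5,0.25,5]]]}}

```text
time_s: 7.58
tcp_pos: [0.4208, 0.0299, 0.0744]
ee_rot: [[-0.983, -0.008, 0.181], [-0.181, -0.003, -0.983], [0.008, -1.0, 0.001]]
wrist_force: [-0.6, -0.1, -1.6]
gripper_width: 0.18
```

```bash
python3 - <<'E'
from h import *
c=cap('wrist','w6'); s=r.sense(); R=np.array(s['ee_rot']);print(s['tcp_pos'],R.round(4),np.degrees(np.arctan2(-R[1,0],-R[0,0])),s['wrist_force'])
im=c['image'][:,:,::-1]
cv2.imwrite('pics/z6.png',cv2.resize(im[0:210,160:350],None,fx=3.8,fy=2.8,interpolation=cv2.INTER_CUBIC))
E
```

```text
[0.42072747 0.02986093 0.07418742] [[-0.9834 -0.0086  0.1815]
 [-0.1815 -0.0035 -0.9834]
 [ 0.0091 -1.      0.0019]] 10.456166945532535 [-0.15718201 -0.31905188 -2.32300131]
```

View pics/z6.png

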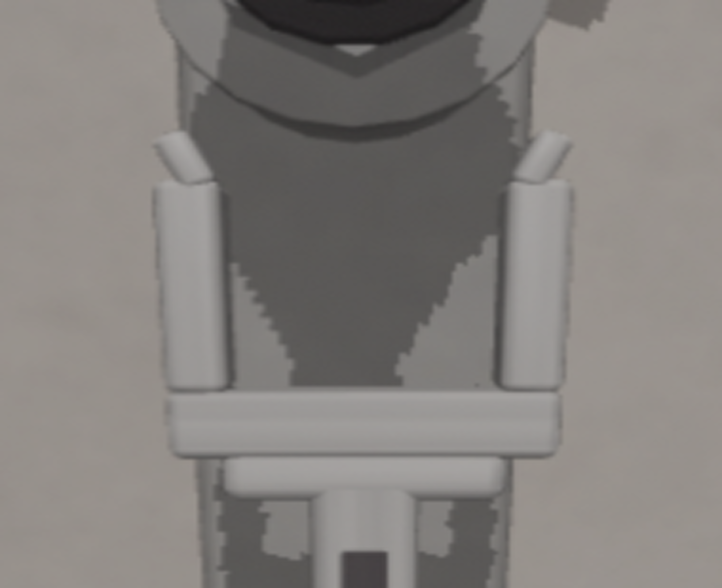

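```bash
python3 - <<'E'
from h import *
c=ld('w6'); Z=lambda x,y:(160+x/3.8-.4,y/2.8-.4)
s=r.sense(); R=np.array(s['ee_rot']); T=s['tcp_pos']
def P(n,x,y,z):
    p=onz(c,*Z(x,y),z); q=R.T@(p-T); print(n,p.round(4),'fwd %.4f left %.4f'%(-q[0],-q[2]))
zt=T[2]-.0007
P('throat',364,388,zt);P('prL',162,300,zt-.006);P('prR',570,300,zt-.006);P('inL',222,200,zt);P('inR',508,200,zt)
P('corner',357,77,.061);P('corner-low',357,77,.061);P('flangeL',158,8,.045);P('flangeR',547,8,.045);P('flbot',357,127,.045)
P('plL',200,480,.012);P('plL',181,90,.012);P('plR',510,480,.012);P('plR',526,130,.012)
P('handle',364,520,zt)
E
```

```text
throat [0.4858 0.0419 0.0735] fwd 0.0662 left 0.0000
prL [0.4964 0.0723 0.0675] fwd 0.0822 left 0.0280
prR [0.5066 0.0167 0.0675] fwd 0.0821 left -0.0285
inL [0.5148 0.0659 0.0735] fwd 0.0990 left 0.0183
inR [0.5215 0.0295 0.0735] fwd 0.0990 left -0.0186
corner [0.5405 0.0529 0.061 ] fwd 0.1221 left 0.0009
corner-low [0.5405 0.0529 0.061 ] fwd 0.1221 left 0.0009
flangeL [0.552  0.0848 0.045 ] fwd 0.1393 left 0.0302
flangeR [0.5623 0.0286 0.045 ] fwd 0.1392 left -0.0269
flbot [0.5351 0.052  0.045 ] fwd 0.1167 left 0.0011
plL [0.4499 0.0684 0.012 ] fwd 0.0363 left 0.0327
plL [0.5442 0.0855 0.012 ] fwd 0.1321 left 0.0324
plR [0.461  0.0078 0.012 ] fwd 0.0362 left -0.0289
plR [0.5464 0.0236 0.012 ] fwd 0.1230 left -0.0289
handle [0.4609 0.0373 0.0735] fwd 0.0409 left 0.0000
```

```bash
python3 - <<'E'
from h import *
c=ld('w6'); Z=lambda x,y:(160+x/3.8-.4,y/2.8-.4)
s=r.sense(); R=np.array(s['ee_rot']); T=s['tcp_pos']; print(T)
def P(n,x,y,z):
    p=onz(c,*Z(x,y),z); q=R.T@(p-T); print(n,p.round(4),'fwd %.4f left %.4f'%(-q[0],-q[2]))
P('ct',356,55,.061);P('cb',357,77,.045);P('flbot',355,127,.045);P('flbot2',355,140,.041)
P('jam',356,45,.0624)
E
```

```text
[0.42072747 0.02986093 0.07418742]
ct [0.5441 0.0537 0.061 ] fwd 0.1258 left 0.0011
cb [0.5444 0.0537 0.045 ] fwd 0.1262 left 0.0010
flbot [0.535  0.0523 0.045 ] fwd 0.1167 left 0.0014
flbot2 [0.5333 0.052  0.041 ] fwd 0.1150 left 0.0014
jam [0.5454 0.0539 0.0624] fwd 0.1271 left 0.0010
```

Request:
{"api": "step_arm", "payload": {"moves": [[[0,-0.01,0,-0.3,0.4,0.1,5],[0,-0.023,0,-0.35,0.8,0.17,5],[0,-0.023,0,-0.35,1.2,0.17,5],[0,-0.023,0,-0.35,1.4,0.17,5],[0,-0.023,0,-0.35,1.4,0.17,5]]]}}

```text
time_s: 8.05
tcp_pos: [0.4274, 0.0309, 0.0645]
ee_rot: [[-0.978, 0.001, 0.206], [-0.206, 0.0, -0.978], [-0.001, -1.0, -0.0]]
wrist_force: [-0.2, 0.1, -0.7]
gripper_width: 0.18
```

```bash
cat > st.py <<'E'
from h import *
import sys
s=r.sense(); R=np.array(s['ee_rot']);T=s['tcp_pos']
print(s['time_s'],T,'yaw',np.degrees(np.arctan2(-R[1,0],-R[0,0])),'tilt',R[:2,1],'F',s['wrist_force'])
if len(sys.argv)>3:
    print('cm',100*R.T@(np.array([float(a) for a in sys.argv[1:4]])-T))
E
python3 st.py .4782 .0401 .0597
```

```text
8.05 [0.42743398 0.03085466 0.06445999] yaw 11.913560135821884 tilt [0.00068562 0.0003834 ] F [-0.16005175  0.06772955 -0.65429125]
cm [-5.1577511   0.47983415  0.14348508]
```

Request:
{"api": "step_arm", "payload": {"moves": [[[0,0,0,0,0.3,0.1,5],[0,0,0,0,0.45,0.14,5],[0,0,0,-0.6,0.45,0.14,5],[0,0,0,-1.2,0.45,0.14,5],[0,0,0,-1.6,0.45,0.14,5]]]}}

```text
time_s: 8.47
tcp_pos: [0.4446, 0.0333, 0.06]
ee_rot: [[-0.978, 0.001, 0.207], [-0.207, 0.0, -0.978], [-0.002, -1.0, -0.0]]
wrist_force: [0.3, -0.6, -1.1]
gripper_width: 0.179
```

```bash
python3 st.py .4782 .0401 .0597; python3 - <<'E'
from h import *
c=cap('wrist','w7'); im=c['image'][:,:,::-1]
cv2.imwrite('pics/z7.png',cv2.resize(im[0:210,160:350],None,fx=3.8,fy=2.8,interpolation=cv2.INTER_CUBIC))
E
```

```text
8.4667 [0.44463952 0.03327187 0.05999931] yaw 11.954729125829077 tilt [0.00146802 0.00036523] F [ 0.30352324 -0.56682212 -1.09424405]
cm [-3.4246482   0.03510733  0.02716531]
```

View pics/z7.png

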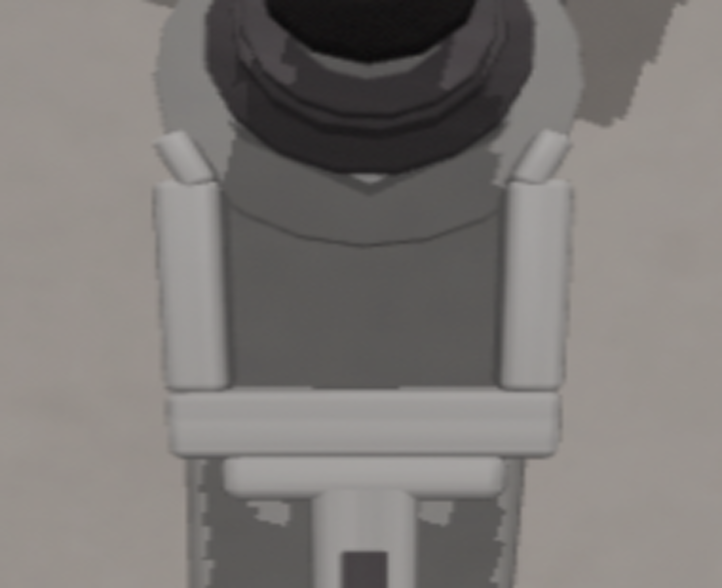

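```bash
python3 - <<'E'
from h import *
c=ld('w7'); Z=lambda x,y:(160+x/3.8-.4,y/2.8-.4)
s=r.sense(); R=np.array(s['ee_rot']); T=s['tcp_pos']; print(T)
def P(n,x,y,z):
    p=onz(c,*Z(x,y),z); q=R.T@(p-T); print(n,p.round(4),'fwd %.4f left %.4f'%(-q[0],-q[2]))
P('ct',369,182,.061);P('cb',368,193,.045);P('flbot',367,244,.045)
P('fL',158,80,.045);P('fR',581,80,.045);P('jL',205,50,.066);P('jR',536,50,.066);P('thr',364,388,.059)
E
```

```text
[0.44539334 0.03351402 0.06001845]
ct [0.5443 0.0537 0.061 ] fwd 0.1009 left -0.0008
cb [0.5446 0.0539 0.045 ] fwd 0.1012 left -0.0007
flbot [0.5354 0.052  0.045 ] fwd 0.0918 left -0.0005
fL [0.5585 0.0865 0.045 ] fwd 0.1216 left 0.0284
fR [0.5706 0.0293 0.045 ] fwd 0.1216 left -0.0301
jL [0.5595 0.077  0.066 ] fwd 0.1207 left 0.0189
jR [0.5677 0.0382 0.066 ] fwd 0.1207 left -0.0207
thr [0.5093 0.047  0.059 ] fwd 0.0653 left -0.0001
```

Request:
{"api": "step_arm", "payload": {"moves": [[[0,0,0,-0.4,0,0.08,5],[0,0,0,-0.8,0,0.08,5],[0,0,0,-1.2,0,0.08,5],[0,0,0,-1.6,0,0.08,5],[0,0,0,-2,0,0.08,5]]]}}

```text
time_s: 8.93
tcp_pos: [0.4634, 0.0362, 0.0597]
ee_rot: [[-0.978, -0.0, 0.207], [-0.207, -0.0, -0.978], [0.0, -1.0, 0.0]]
wrist_force: [-0.1, 0.2, -0.5]
gripper_width: 0.179
```

Request:
{"api": "step_arm", "payload": {"moves": [[[0,0,0,-0.3,0,0,5],[0,0,0,-0.6,0,0,5],[0,0,0,-0.9,0,0,5],[0,0,0,-1.2,0,0,5],[0,0,0,-1.3,0,0,5]]]}}

```text
time_s: 9.35
tcp_pos: [0.4762, 0.039, 0.0597]
ee_rot: [[-0.978, 0.0, 0.207], [-0.207, 0.0, -0.978], [-0.0, -1.0, 0.0]]
wrist_force: [-0.2, 0.3, -1.6]
gripper_width: 0.177
```

```bash
python3 st.py; python3 - <<'E'
from h import *
c=cap('wrist','w8'); im=c['image'][:,:,::-1]
cv2.imwrite('pics/z8.png',cv2.resize(im[0:210,160:350],None,fx=3.8,fy=2.8,interpolation=cv2.INTER_CUBIC))
E
```

```text
9.35 [0.47623647 0.03901002 0.05973351] yaw 11.934418479987855 tilt [4.44405305e-04 9.05962942e-05] F [-0.2122712   0.3152701  -1.56965345]
```

View pics/z8.png

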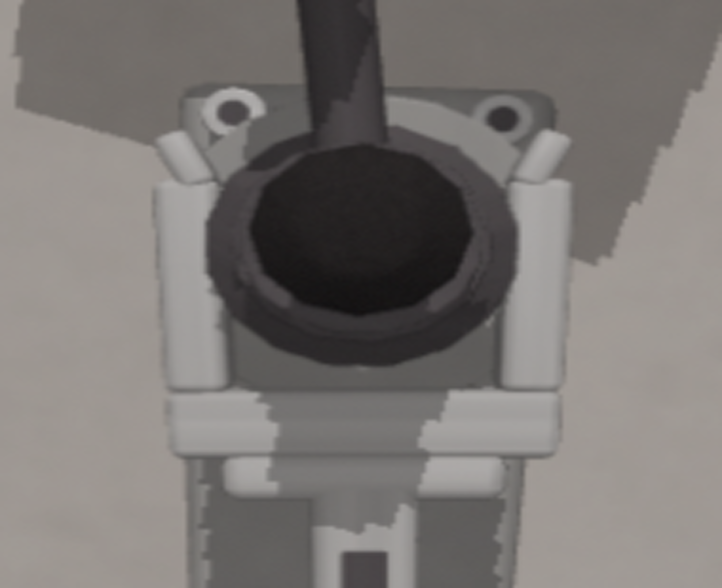

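Request:
{"api": "step_arm", "payload": {"moves": [[[0,0,0,-0.1,0,0,5],[0,0,0,-0.2,0,0,5],[0,0,0,-0.27,0,0,5],[0,0,0,-0.27,0,0,5],[0,0,0,-0.27,0,0,5]]]}}

```text
time_s: 9.82
tcp_pos: [0.4783, 0.0394, 0.0597]
ee_rot: [[-0.978, -0.0, 0.207], [-0.207, -0.0, -0.978], [0.0, -1.0, 0.0]]
wrist_force: [-0.1, 0.8, -1.3]
gripper_width: 0.179
```

Request:
{"api": "step_arm", "payload": {"moves": [[[0,0,0,0,0.05,0,5],[0,0,0,0,0.1,0,5],[0,0,0,0,0.15,0,5],[0,0,0,0,0.15,0,5],[0,0,0,0,0.15,0,5]]]}}

```text
time_s: 10.23
tcp_pos: [0.4783, 0.0394, 0.0581]
ee_rot: [[-0.978, -0.0, 0.207], [-0.207, -0.0, -0.978], [0.0, -1.0, 0.0]]
wrist_force: [0.3, -0.2, -1.7]
gripper_width: 0.179
```

```bash
python3 st.py; python3 - <<'E'
from h import *
c=cap('wrist','w9'); im=c['image'][:,:,::-1]
cv2.imwrite('pics/z9.png',cv2.resize(im[0:210,160:350],None,fx=3.8,fy=2.8,interpolation=cv2.INTER_CUBIC))
E
```

```text
10.2333 [0.47825382 0.03937925 0.05813348] yaw 11.928584215903102 tilt [-1.59973659e-04 -6.98486375e-05] F [ 0.2519011  -0.19930294 -1.74070011]
```

View pics/z9.png

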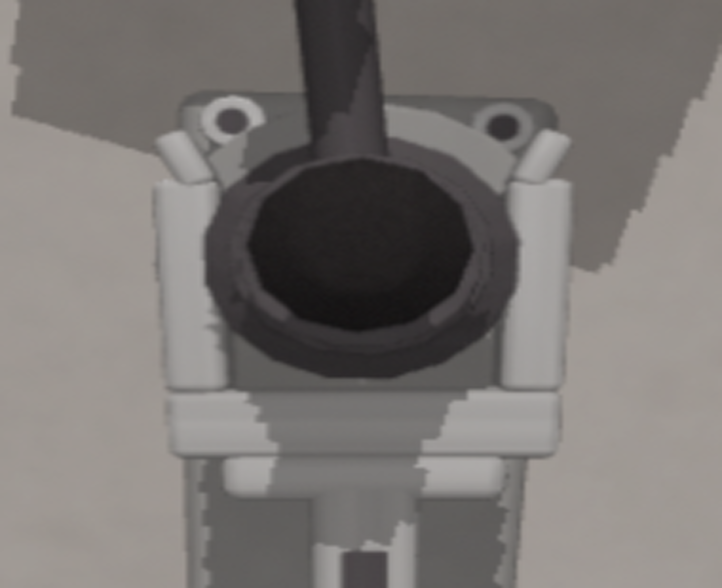

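Request:
{"api": "step_arm", "payload": {"moves": [[[0,0,0,0,0.05,0,5],[0,0,0,0,0.1,0,5],[0,0,0,0,0.1,0,5],[0,0,0,0,0.1,0,5],[0,0,0,0,0.1,0,5]]]}}

```text
time_s: 10.7
tcp_pos: [0.4784, 0.0395, 0.0578]
ee_rot: [[-0.978, 0.0, 0.207], [-0.207, -0.0, -0.978], [-0.0, -1.0, 0.0]]
wrist_force: [-2.1, 0.1, 5.2]
gripper_width: 0.179
```

Request:
{"api": "step_arm", "payload": {"moves": [[[0,0,0,0,0.05,0,5],[0,0,0,0,0.1,0,5],[0,0,0,0,0.1,0,5],[0,0,0,0,0.1,0,5],[0,0,0,0,0.1,0,5]]]}}

```text
time_s: 11.12
tcp_pos: [0.4784, 0.0394, 0.0577]
ee_rot: [[-0.978, 0.001, 0.207], [-0.207, -0.0, -0.978], [-0.001, -1.0, 0.0]]
wrist_force: [-4.2, -0.0, 13.6]
gripper_width: 0.181
```

Request:
{"api": "step_arm", "payload": {"moves": [[[0,0,0,0,-0.15,0,5],[0,0,0,0,-0.15,0,5],[0,0,0,0,-0.15,0,30],[0,0,0,0,-0.15,0,40],[0,0,0,0,-0.15,0,40]]]}}

```text
time_s: 11.53
tcp_pos: [0.4783, 0.0394, 0.0575]
ee_rot: [[-0.978, -0.0, 0.207], [-0.207, -0.0, -0.978], [0.0, -1.0, 0.0]]
wrist_force: [-0.0, -0.8, -0.4]
gripper_width: 0.327
```

Request:
{"api": "step_arm", "payload": {"moves": [[[0,0,0,0,0,0,40],[0,0,0,0,-1,0,40],[0,0,0,0,-3,0,40],[0,0,0,0,-6,0,40],[0,0,0,0,-9,0,40]]]}}

```text
time_s: 11.95
tcp_pos: [0.4776, 0.0391, 0.148]
ee_rot: [[-0.978, -0.003, 0.207], [-0.207, -0.001, -0.978], [0.003, -1.0, 0.001]]
wrist_force: [1.1, -1.1, -0.4]
gripper_width: 0.402
```

Request:
{"api": "step_arm", "payload": {"moves": [[[0,0,0,0,-3,0,40],[0,0,0,0,-5,0,40],[0,0,0,0,-6,0,40],[0,0,0,0,-6,0,40],[0,0,0,0,-6,0,40]]]}}

```text
time_s: 12.37
tcp_pos: [0.4781, 0.0394, 0.2076]
ee_rot: [[-0.978, 0.0, 0.206], [-0.206, 0.001, -0.978], [-0.001, -1.0, -0.001]]
wrist_force: [-0.0, -0.4, -0.7]
gripper_width: 0.399
```

```bash
python3 st.py; python3 - <<'E'
from h import *
c=cap('wrist','w10'); cap('top','t10');d=cap('scene','s10')
cv2.imwrite('pics/z10.png',np.hstack([cv2.resize(d['image'][190:330,130:290,::-1],(480,420),interpolation=cv2.INTER_CUBIC)]))
E
```

```text
12.3667 [0.47813386 0.03944966 0.20763902] yaw 11.910915645624202 tilt [0.0003925  0.00066008] F [-0.01743526 -0.40427661 -0.7234297 ]
```

View pics/w10.png

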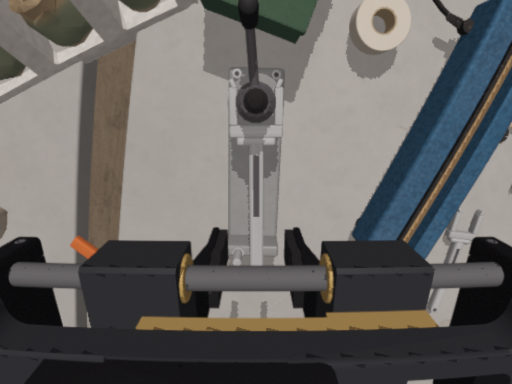

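View pics/z10.png

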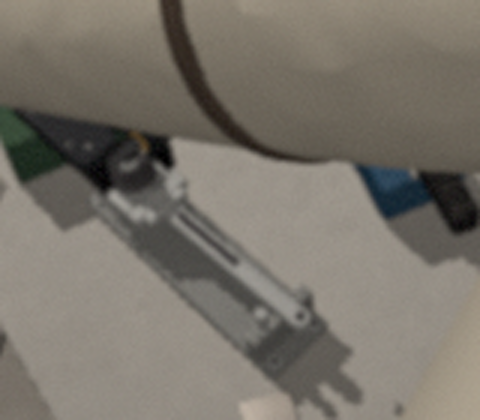

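The spanner is seated on the nut with its handle on the bar, beside the pin and on the correct side of it. The knob top is at (248,8). Next I'll check how high the obstacles near the lever are.

```bash
python3 - <<'E'
from h import *
t=ld('top0');s=ld('scene0')
for n,a,b in [('far',(100,97),(75,198)),('right',(143,157),(131,252)),('bottom',(70,212),(62,346))]: print(n,tri(t,a,s,b))
c=ld('w10')
print('knob',onz(c,248,8,.12),'arm',onz(c,252,60,.0705), 'post',onz(c,256,101,.104))
for z in (.1,.12): print(onz(c,248,8,z))
E
```

```text
far (array([0.79144724, 0.21576235, 0.14978877]), np.float64(0.022417491771840815))
right (array([ 0.66929079,  0.14898289, -0.01148454]), np.float64(0.003989014851299064))
bottom (array([ 0.51721133,  0.38290953, -0.01303235]), np.float64(0.03823154011654641))
knob [0.62837738 0.07687153 0.12      ] arm [0.60069771 0.06874064 0.0705    ] post [0.56434493 0.05728807 0.104     ]
[0.6344344  0.07865284 0.1       ]
[0.62837738 0.07687153 0.12      ]
```

Request:
{"api": "step_arm", "payload": {"moves": [[[0,0.12,0,-2,0,-0.5,40],[0,0.24,0,-4,0,-1,40],[0,0.36,0,-6,0,-2,40],[0,0.48,0,-8,0,-3,45],[0,0.6,0,-10,0,-3.5,45]]]}}

```text
time_s: 12.93
tcp_pos: [0.5692, 0.0951, 0.2061]
ee_rot: [[-0.922, -0.003, -0.387], [0.387, -0.001, -0.922], [0.002, -1.0, 0.002]]
wrist_force: [-0.3, 1.2, -0.2]
gripper_width: 0.437
```

```bash
python3 st.py .618 .116 .19;python3 - <<'E'
from h import *
cap('wrist','w11')
E
```

```text
12.9333 [0.56917204 0.09507715 0.20606315] yaw -22.76383427229482 tilt [-0.00263916 -0.00099487] F [-0.31588195  1.21380483 -0.24224382]
cm [-3.69617071  1.59134102 -3.82172202]
```

View pics/w11.png

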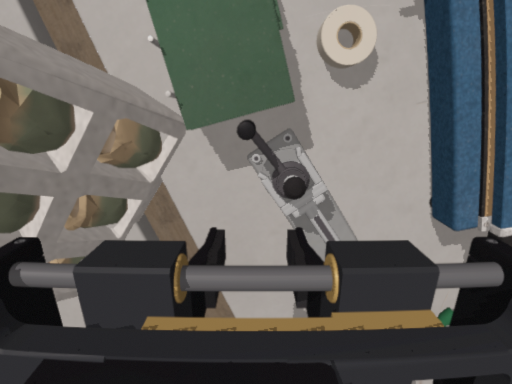

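```bash
python3 - <<'E'
from h import *
c=ld('w11');t=ld('top0')
print('cubby',tri(c,(186,127),t,(143,157)))
im=c['image'][105:225,170:340,::-1]; cv2.imwrite('pics/z11.png',cv2.resize(im,None,fx=4.5,fy=4.5,interpolation=cv2.INTER_CUBIC))
p=onz(c,247,130,.12);q=onz(c,294,187,.104);print(p,q,np.linalg.norm((p-q)[:2]),np.degrees(np.arctan2(*(p-q)[1::-1])))
E
```

```text
cubby (array([0.65592692, 0.13177611, 0.06585061]), np.float64(0.004700539517594459))
[0.63161023 0.07669207 0.12      ] [0.56751538 0.05811635 0.104     ] 0.0667323559987518 16.162442675904895
```

View pics/z11.png

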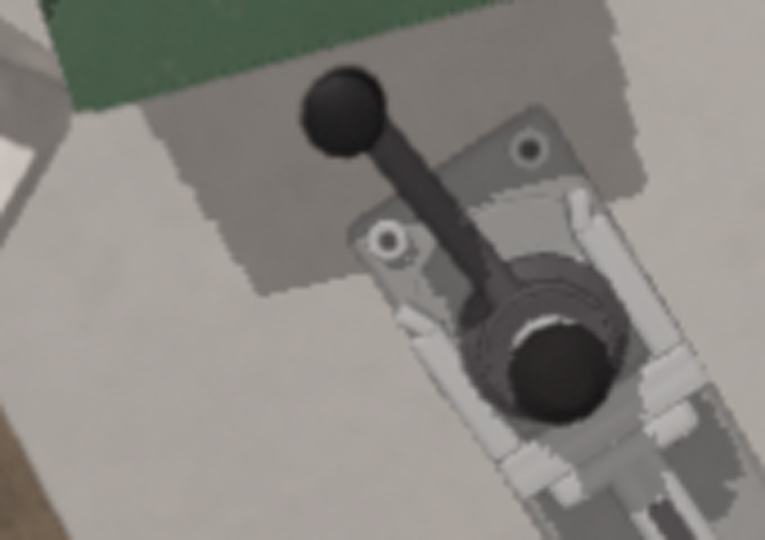

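Request:
{"api": "step_arm", "payload": {"moves": [[[0,0.12,0,-1.5,0.5,-0.2,45],[0,0.24,0,-3,1,-0.4,45],[0,0.36,0,-4.5,1.5,-0.6,45],[0,0.48,0,-5.5,2,-0.7,45],[0,0.6,0,-6.4,2.5,-0.8,45]]]}}

```text
time_s: 13.4
tcp_pos: [0.6312, 0.0768, 0.1805]
ee_rot: [[-0.542, -0.003, -0.84], [0.84, -0.001, -0.542], [0.001, -1.0, 0.003]]
wrist_force: [-0.0, 0.5, 1.0]
gripper_width: 0.452
```

Request:
{"api": "step_arm", "payload": {"moves": [[[0,0.12,0,0,0.5,0,45],[0,0.22,0,0,1,0,45],[0,0.22,0,0,1,0,45],[0,0.22,0,0,1,0,45],[0,0.22,0,0,1,0,45]]]}}

```text
time_s: 13.82
tcp_pos: [0.631, 0.0772, 0.1723]
ee_rot: [[-0.354, -0.001, -0.935], [0.935, -0.0, -0.354], [-0.0, -1.0, 0.001]]
wrist_force: [-0.1, 0.5, 0.2]
gripper_width: 0.448
```

```bash
python3 st.py .632 .0775 .165;python3 - <<'E'
from h import *
cap('wrist','w12'); cap('top','t12'); cap('scene','s12')
E
```

```text
13.8167 [0.63100784 0.07722419 0.17227023] yaw -69.28295983756004 tilt [-0.00073607 -0.00046156] F [-0.07133614  0.48139989  0.2477786 ]
cm [-0.00917611  0.72693711 -0.10317691]
```

View pics/w12.png

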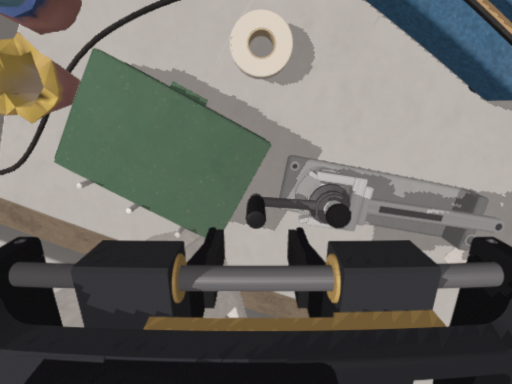

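View pics/s12.png

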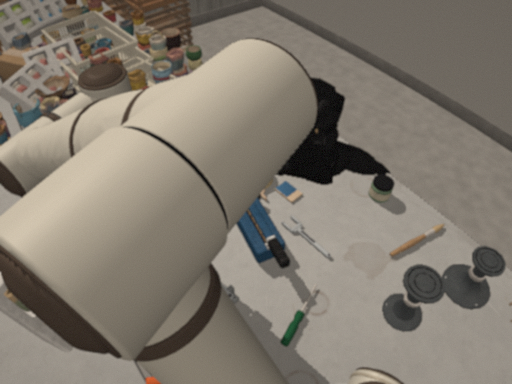

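```bash
python3 - <<'E'
from h import *
c=ld('w12');s=r.sense(); R=np.array(s['ee_rot']); T=s['tcp_pos']
im=c['image'][150:250,230:360,::-1]; cv2.imwrite('pics/z12.png',cv2.resize(im,None,fx=5,fy=5,interpolation=cv2.INTER_CUBIC))
for u,v,z in [(256,217,.12),(256,216,.12),(338,214,.104),(338,211,.104)]:
    p=onz(c,u,v,z); print(p, (R.T@(p-T)).round(4))
E
```

```text
[0.63224762 0.0752267  0.12      ] [-0.0024  0.053  -0.0002]
[0.63253244 0.07447348 0.12      ] [-0.0032  0.053  -0.0002]
[0.56836657 0.054901   0.104     ] [0.0011 0.069  0.0667]
[0.5694916  0.05254895 0.104     ] [-0.0015  0.069   0.0665]
```

View pics/z12.png

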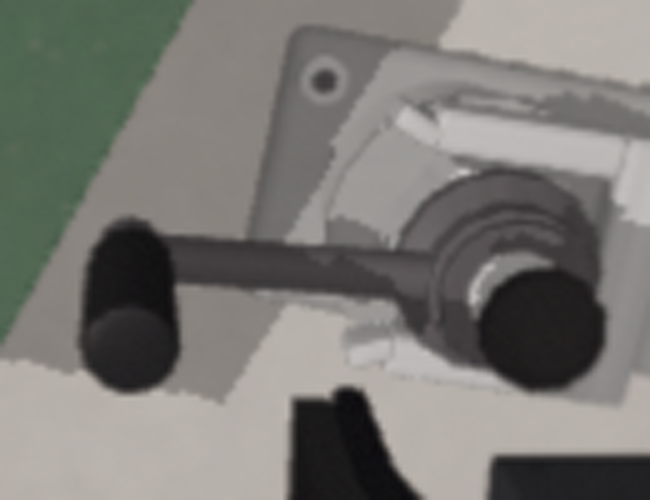

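Request:
{"api": "step_arm", "payload": {"moves": [[[0,0,0,-0.1,2,0,45],[0,0,0,-0.1,4,0,45],[0,0,0,-0.1,6,0,45],[0,0,0,-0.1,7.4,0,45],[0,0,0,-0.1,7.8,0,45]]]}}

```text
time_s: 14.38
tcp_pos: [0.6299, 0.076, 0.0922]
ee_rot: [[-0.352, -0.004, -0.936], [0.936, -0.001, -0.352], [0.001, -1.0, 0.005]]
wrist_force: [-0.4, 1.3, -0.1]
gripper_width: 0.452
```

Request:
{"api": "step_arm", "payload": {"moves": [[[0,0,0,0,0,0,45],[0,0,0,0,0,0,25],[0,0,0,0,0,0,8],[0,0,0,0,0,0,8],[0,0,0,0,0,0,8]]]}}

```text
time_s: 14.8
tcp_pos: [0.632, 0.0765, 0.0958]
ee_rot: [[-0.351, 0.002, -0.936], [0.936, 0.001, -0.351], [-0.0, -1.0, -0.002]]
wrist_force: [0.1, -0.2, 0.2]
gripper_width: 0.233
```

Request:
{"api": "step_arm", "payload": {"moves": [[[0,0,0,0,0,0,8],[0,0,0,0,0,0,8],[0,0,0,0,0,0,8],[0,0,0,0,0,0,8],[0,0,0,0,0,0,8]]]}}

```text
time_s: 15.22
tcp_pos: [0.6317, 0.0764, 0.0951]
ee_rot: [[-0.352, 0.001, -0.936], [0.936, 0.0, -0.352], [-0.0, -1.0, -0.001]]
wrist_force: [-0.7, -0.5, 2.6]
gripper_width: 0.173
```

```bash
python3 st.py;python3 - <<'E'
from h import *
cap('wrist','w13')
E
```

```text
15.2167 [0.63171791 0.07637894 0.09513898] yaw -69.41840869321658 tilt [7.02839788e-04 4.53644950e-05] F [-0.73887382 -0.47538204  2.60455616]
```

View pics/w13.png

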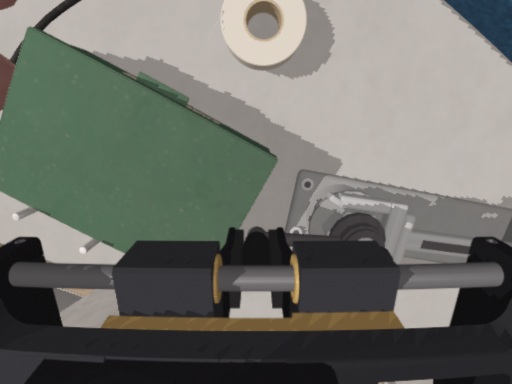

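```bash
cat > arc.py <<'E'
from h import *
import sys
# arc.py phi0 step n : rows in tool axes from phi0
s=r.sense();R=np.array(s['ee_rot']);T=s['tcp_pos'];A=np.array([.5648,.058])
rel=T[:2]-A;ph=np.degrees(np.arctan2(rel[1],rel[0]));F=np.array(s['wrist_force'])
tg=np.array([np.sin(np.radians(ph)),-np.cos(np.radians(ph))])  # clockwise
print('t',s['time_s'],'phi',ph,'r',np.hypot(*rel),'z',T[2],'Fcw on tool',F[:2]@tg,'Frad',F[:2]@(rel/np.hypot(*rel)),'Fz',F[2])
p0=float(sys.argv[1]) if len(sys.argv)>1 else ph
st=float(sys.argv[2]) if len(sys.argv)>2 else 4
rr=.0695
for k in range(1,6):
    a=np.radians([p0,p0-k*st]); d=rr*np.array([np.cos(a[1])-np.cos(a[0]),np.sin(a[1])-np.sin(a[0]),-.00127*0])
    d[2]=-.008*k*st/360
    print((100*R.T@d).round(3))
E
python3 arc.py 15.4 4; python3 arc.py -4.6 4;python3 arc.py -24.6 2
```

```text
t 15.2667 phi 15.373012128477638 r 0.06943523827480277 z 0.09512309733111655 Fcw on tool -0.9537919624188421 Frad -0.4127369327602261 Fz 3.1984294894692034
[-0.481  0.009  0.061]
[-0.957  0.018  0.155]
[-1.425  0.027  0.282]
[-1.884  0.036  0.441]
[-2.329  0.044  0.632]
t 15.2667 phi 15.373012128477638 r 0.06943523827480277 z 0.09512309733111655 Fcw on tool -0.9537919624188421 Frad -0.4127369327602261 Fz 3.1984294894692034
[-0.432  0.009  0.222]
[-0.847  0.018  0.473]
[-1.243  0.026  0.752]
[-1.619  0.035  1.059]
[-1.973  0.044  1.391]
t 15.2667 phi 15.373012128477638 r 0.06943523827480277 z 0.09512309733111655 Fcw on tool -0.9537919624188421 Frad -0.4127369327602261 Fz 3.1984294894692034
[-0.168  0.004  0.175]
[-0.33   0.009  0.356]
[-0.485  0.013  0.542]
[-0.634  0.017  0.734]
[-0.776  0.022  0.931]
```

Request:
{"api": "step_arm", "payload": {"moves": [[[0,0,0,-0.48,0.01,0.06,8],[0,0,0,-0.96,0.02,0.155,8],[0,0,0,-1.425,0.03,0.28,8],[0,0,0,-1.885,0.035,0.44,8],[0,0,0,-2.33,0.045,0.63,8]]]}}

```text
time_s: 15.68
tcp_pos: [0.6345, 0.0519, 0.0947]
ee_rot: [[-0.351, 0.002, -0.936], [0.936, 0.001, -0.351], [-0.0, -1.0, -0.002]]
wrist_force: [1.4, 1.2, 3.3]
gripper_width: 0.173
```

```bash
python3 arc.py -4.6 4|head -1
```

```text
t 15.6833 phi -4.9657459430534 r 0.07000622434955407 z 0.09469017492480643 Fcw on tool -1.3334897635555212 Frad 1.2854362990678805 Fz 3.3429183199888266
```

Request:
{"api": "step_arm", "payload": {"moves": [[[0,0,0,-0.43,0.01,0.22,8],[0,0,0,-0.85,0.02,0.47,8],[0,0,0,-1.24,0.025,0.75,8],[0,0,0,-1.62,0.035,1.06,8],[0,0,0,-1.97,0.045,1.39,8]]]}}

```text
time_s: 16.1
tcp_pos: [0.6287, 0.0284, 0.0943]
ee_rot: [[-0.352, 0.003, -0.936], [0.936, 0.0, -0.352], [-0.001, -1.0, -0.003]]
wrist_force: [4.7, -0.8, 2.9]
gripper_width: 0.176
```

```bash
python3 arc.py -24.6 2
```

```text
t 16.1 phi -24.83899779850959 r 0.07035990725844507 z 0.09432216352734234 Fcw on tool -1.2360308092552252 Frad 4.602841543010943 Fz 2.9460134782654945
[-0.168  0.004  0.175]
[-0.33   0.008  0.356]
[-0.485  0.012  0.542]
[-0.634  0.016  0.734]
[-0.776  0.02   0.931]
```

Request:
{"api": "step_arm", "payload": {"moves": [[[0,0,0,-0.19,0.005,0.15,8],[0,0,0,-0.36,0.01,0.32,8],[0,0,0,-0.52,0.015,0.51,8],[0,0,0,-0.67,0.015,0.7,8],[0,0,0,-0.81,0.02,0.9,8]]]}}

```text
time_s: 16.52
tcp_pos: [0.6229, 0.0179, 0.0941]
ee_rot: [[-0.352, 0.002, -0.936], [0.936, -0.0, -0.352], [-0.001, -1.0, -0.002]]
wrist_force: [5.7, -0.9, 4.0]
gripper_width: 0.172
```

```bash
python3 arc.py -34.6 2
```

```text
t 16.5167 phi -34.612288141381086 r 0.07055010279718522 z 0.09409449513332331 Fcw on tool -2.4818112913893513 Frad 5.2095747322721 Fz 4.027538400543989
[-0.135  0.004  0.202]
[-0.263  0.008  0.408]
[-0.383  0.013  0.618]
[-0.497  0.017  0.833]
[-0.602  0.021  1.051]
```

Request:
{"api": "step_arm", "payload": {"moves": [[[0,0,0,-0.17,0.005,0.18,8],[0,0,0,-0.32,0.01,0.37,8],[0,0,0,-0.45,0.015,0.57,8],[0,0,0,-0.57,0.015,0.79,8],[0,0,0,-0.68,0.02,1.0,8]]]}}

```text
time_s: 16.93
tcp_pos: [0.6151, 0.008, 0.0936]
ee_rot: [[-0.352, 0.0, -0.936], [0.936, -0.0, -0.352], [-0.0, -1.0, -0.0]]
wrist_force: [4.1, -2.2, 5.2]
gripper_width: 0.173
```

```bash
python3 arc.py -44.6 1
```

```text
t 16.9333 phi -44.8380322563075 r 0.07094538589774582 z 0.09362019153707593 Fcw on tool -1.3237952433368658 Frad 4.505472144765759 Fz 5.249031333282455
[-0.05   0.002  0.111]
[-0.098  0.004  0.222]
[-0.144  0.007  0.334]
[-0.188  0.009  0.447]
[-0.23   0.011  0.561]
```

Request:
{"api": "step_arm", "payload": {"moves": [[[0,0,0,-0.07,0,0.1,8],[0,0,0,-0.14,0,0.2,8],[0,0,0,-0.19,0,0.315,8],[0,0,0,-0.24,0,0.43,8],[0,0,0,-0.28,0,0.545,8]]]}}

```text
time_s: 17.35
tcp_pos: [0.6105, 0.0035, 0.0934]
ee_rot: [[-0.351, -0.001, -0.936], [0.936, -0.0, -0.351], [-0.0, -1.0, 0.001]]
wrist_force: [4.0, -1.4, 5.0]
gripper_width: 0.17
```

```bash
python3 arc.py -49.8 1
```

```text
t 17.35 phi -50.04044612504563 r 0.07112990127249255 z 0.0934030011567774 Fcw on tool -2.1585389239222983 Frad 3.683456082265476 Fz 4.962041196576246
[-0.04   0.002  0.115]
[-0.077  0.005  0.23 ]
[-0.113  0.007  0.346]
[-0.147  0.009  0.462]
[-0.179  0.012  0.579]
```

Request:
{"api": "step_arm", "payload": {"moves": [[[0,0,0,-0.06,0,0.11,8],[0,0,0,-0.1,0,0.22,8],[0,0,0,-0.15,0,0.34,8],[0,0,0,-0.19,0,0.455,8],[0,0,0,-0.23,0,0.57,8]]]}}

```text
time_s: 17.77
tcp_pos: [0.6055, -0.0006, 0.0932]
ee_rot: [[-0.351, -0.002, -0.936], [0.936, -0.0, -0.351], [0.0, -1.0, 0.002]]
wrist_force: [2.3, -1.7, 5.1]
gripper_width: 0.175
```

```bash
python3 arc.py -55 1
```

```text
t 17.7667 phi -55.22054642502732 r 0.07135115297393564 z 0.09318013620622101 Fcw on tool -0.9389762077530683 Frad 2.715736206976514 Fz 5.077942926967325
[-0.029  0.002  0.118]
[-0.056  0.005  0.236]
[-0.081  0.007  0.355]
[-0.104  0.01   0.474]
[-0.125  0.012  0.593]
```

Request:
{"api": "step_arm", "payload": {"moves": [[[0,0,0,-0.035,0,0.118,8],[0,0,0,-0.07,0,0.235,8],[0,0,0,-0.1,0,0.355,8],[0,0,0,-0.125,0,0.475,8],[0,0,0,-0.15,0,0.595,8]]]}}

```text
time_s: 18.18
tcp_pos: [0.6024, -0.0028, 0.0935]
ee_rot: [[-0.352, 0.003, -0.936], [0.936, 0.002, -0.351], [0.001, -1.0, -0.003]]
wrist_force: [5.8, 3.8, 2.3]
gripper_width: 0.173
```

```bash
python3 arc.py -60.1 1
```

```text
t 18.1833 phi -58.24410499282096 r 0.07149194930314884 z 0.09347714232236849 Fcw on tool -6.933632039071596 Frad -0.22869531407691973 Fz 2.3491310308871847
[-0.019  0.002  0.12 ]
[-0.035  0.004  0.24 ]
[-0.05   0.005  0.36 ]
[-0.062  0.007  0.481]
[-0.072  0.009  0.602]
```

Request:
{"api": "step_arm", "payload": {"moves": [[[0,0,0,0,0,0,8],[0,0,0,0,0,0,8],[0,0,0,0,0,0,8],[0,0,0,0,0,0,8],[0,0,0,0,0,0,8]]]}}

```text
time_s: 18.6
tcp_pos: [0.6024, -0.0027, 0.0934]
ee_rot: [[-0.352, 0.003, -0.936], [0.936, 0.001, -0.352], [0.0, -1.0, -0.003]]
wrist_force: [4.9, 3.0, 2.9]
gripper_width: 0.176
```

```bash
python3 arc.py -60.1 1|head -1;python3 - <<'E'
from h import *
cap('wrist','w14')
E
```

```text
t 18.6 phi -58.20751350194031 r 0.07144903752611344 z 0.09344486356444691 Fcw on tool -5.786911418119434 Frad 0.04801849345127079 Fz 2.9318557621077885
```

View pics/w14.png

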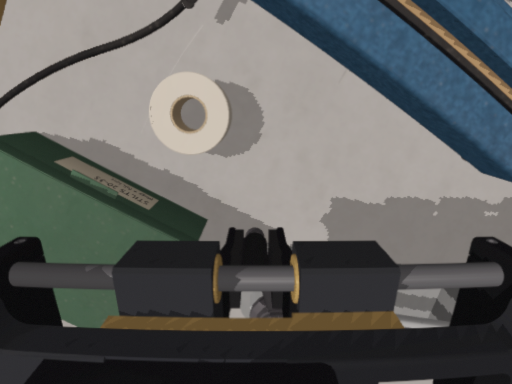

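Request:
{"api": "step_arm", "payload": {"moves": [[[0,0,0,-0.01,0,0.05,8],[0,0,0,-0.02,0,0.1,8],[0,0,0,-0.025,0,0.15,8],[0,0,0,-0.03,0,0.2,8],[0,0,0,-0.03,0,0.2,8]]]}}

```text
time_s: 19.07
tcp_pos: [0.6017, -0.0032, 0.0937]
ee_rot: [[-0.352, 0.005, -0.936], [0.936, 0.002, -0.352], [0.0, -1.0, -0.006]]
wrist_force: [6.9, 4.1, 2.6]
gripper_width: 0.175
```

```bash
python3 arc.py -60.1 1|head -1
```

```text
t 19.0667 phi -58.92673701703826 r 0.071407682116982 z 0.0936568293488736 Fcw on tool -8.013911232686251 Frad 0.0304513891166801 Fz 2.5634759849363347
```

Request:
{"api": "step_arm", "payload": {"moves": [[[0,0,0,-0.01,0,0.05,8],[0,0,0,-0.02,0,0.1,8],[0,0,0,-0.03,0,0.2,8],[0,0,0,-0.03,0,0.25,8],[0,0,0,-0.03,0,0.25,8]]]}}

```text
time_s: 19.48
tcp_pos: [0.6006, -0.0038, 0.0939]
ee_rot: [[-0.352, 0.008, -0.936], [0.936, 0.003, -0.352], [0.0, -1.0, -0.009]]
wrist_force: [7.8, 6.0, 2.7]
gripper_width: 0.176
```

```bash
python3 arc.py -60.1 1|head -1
```

```text
t 19.4833 phi -59.911270727143624 r 0.07137102619078628 z 0.09388948637469025 Fcw on tool -9.70615995811673 Frad -1.2814709097584502 Fz 2.675685143979396
```

Request:
{"api": "step_arm", "payload": {"moves": [[[0,0,0,0,0,0.05,8],[0,0,0,-0.01,0,0.1,8],[0,0,0,-0.01,0,0.2,8],[0,0,0,-0.01,0,0.2,8],[0,0,0,-0.01,0,0.2,8]]]}}

```text
time_s: 19.9
tcp_pos: [0.5996, -0.0042, 0.094]
ee_rot: [[-0.352, 0.01, -0.936], [0.936, 0.004, -0.352], [-0.0, -1.0, -0.011]]
wrist_force: [9.4, 6.4, 0.6]
gripper_width: 0.171
```

```bash
python3 arc.py -60.1 1|head -1; python3 - <<'E'
from h import *
A=np.array([.5648,.058])
L=[]
for i in range(4):
    optics.capture('top'); s=r.sense(); F=s['wrist_force']; ph=np.arctan2(*(s['tcp_pos'][:2]-A)[::-1]); L.append((-(F[0]*np.sin(ph)-F[1]*np.cos(ph)),np.degrees(ph)))
print(L)
E
```

```text
t 19.9 phi -60.74336135444519 r 0.07130210663561459 z 0.09403346418795878 Fcw on tool -11.353702465276724 Frad -0.978343044829168 Fz 0.6155663652398907
[(np.float64(11.175476858030786), np.float64(-60.723544362331396)), (np.float64(11.342413006677223), np.float64(-60.703146401764535)), (np.float64(11.785145415940553), np.float64(-60.72806493513032)), (np.float64(11.410344131747175), np.float64(-60.71715351742663))]
```

Request:
{"api": "step_arm", "payload": {"moves": [[[0,0,0,0,0,0.03,8],[0,0,0,0,0,0.06,8],[0,0,0,0,0,0.06,8],[0,0,0,0,0,0.06,8],[0,0,0,0,0,0.06,8]]]}}

```text
time_s: 20.52
tcp_pos: [0.5994, -0.0043, 0.0941]
ee_rot: [[-0.352, 0.011, -0.936], [0.936, 0.004, -0.352], [-0.0, -1.0, -0.012]]
wrist_force: [10.2, 6.4, 0.4]
gripper_width: 0.173
```

```bash
python3 - <<'E'
from h import *
A=np.array([.5648,.058])
L=[]
for i in range(6):
    optics.capture('top'); s=r.sense(); F=s['wrist_force']; ph=np.arctan2(*(s['tcp_pos'][:2]-A)[::-1]); L.append((-(F[0]*np.sin(ph)-F[1]*np.cos(ph)),np.degrees(ph)))
print(np.mean(L,0),s['time_s'])
E
```

```text
[ 11.91054947 -60.90716285] 20.8167
```

Request:
{"api": "step_arm", "payload": {"moves": [[[0,0,0,0,0,-0.15,8],[0,0,0,0,0,-0.3,8],[0,0,0,0,0,-0.45,8],[0,0,0,0,0,-0.6,8],[0,0,0,0,0,-0.6,8]]]}}

```text
time_s: 21.23
tcp_pos: [0.6015, -0.0035, 0.0932]
ee_rot: [[-0.352, 0.002, -0.936], [0.936, 0.002, -0.352], [0.001, -1.0, -0.002]]
wrist_force: [5.0, 4.3, 3.4]
gripper_width: 0.169
```

```bash
python3 arc.py|head -1
```

```text
t 21.2333 phi -59.21474547082625 r 0.07162405416019756 z 0.09323717873797363 Fcw on tool -6.515750452351422 Frad -1.071665052714982 Fz 3.4393450956667073
```

Request:
{"api": "step_arm", "payload": {"moves": [[[0,0,0,0,0,-0.2,8],[0,0,0,0,0,-0.2,25],[0,0,0,0,0,-0.2,40],[0,0,0,0,0,-0.2,45],[0,0,0,0,0,-0.2,45]]]}}

```text
time_s: 21.65
tcp_pos: [0.6, -0.005, 0.0918]
ee_rot: [[-0.35, -0.006, -0.937], [0.937, -0.001, -0.35], [0.001, -1.0, 0.006]]
wrist_force: [-0.4, 0.6, -0.5]
gripper_width: 0.387
```

```bash
python3 arc.py|head -1;python3 - <<'E'
from h import *
cap('wrist','w15')
E
```

```text
t 21.65 phi -60.789896519036915 r 0.07215743620728127 z 0.09182199956988084 Fcw on tool 0.039207859861576225 Frad -0.6592495681223648 Fz -0.5374609031034189
```

View pics/w15.png

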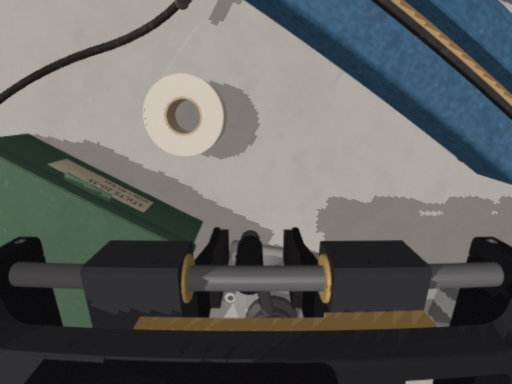

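Request:
{"api": "step_arm", "payload": {"moves": [[[0,0,0,0,-1,0,45],[0,0,0,0,-3,0,45],[0,0,0,0,-6,0,45],[0,0,0,0,-9,0,45],[0,0,0,0,-11,0,45]]]}}

```text
time_s: 22.12
tcp_pos: [0.603, -0.0045, 0.207]
ee_rot: [[-0.352, 0.003, -0.936], [0.936, -0.0, -0.352], [-0.001, -1.0, -0.003]]
wrist_force: [1.0, -0.5, -0.6]
gripper_width: 0.449
```

Request:
{"api": "step_arm", "payload": {"moves": [[[0,0,0,2,-1,1,45],[0,0,0,4,-2,2,45],[0,0,0,6,-3,3,45],[0,0,0,8,-4,4,45],[0,0,0,8,-4,4,45]]]}}

```text
time_s: 22.53
tcp_pos: [0.5353, 0.058, 0.2466]
ee_rot: [[-0.354, 0.003, -0.935], [0.935, 0.001, -0.354], [0.0, -1.0, -0.003]]
wrist_force: [0.1, -0.5, -0.6]
gripper_width: 0.453
```

```bash
python3 arc.py|head -1;python3 - <<'E'
from h import *
cap('wrist','w16')
E
```

```text
t 22.5333 phi 179.96432876109546 r 0.029472869152194915 z 0.2465610394675132 Fcw on tool -0.48623161343118837 Frad -0.07697649510658294 Fz -0.5991564601379252
```

View pics/w16.png

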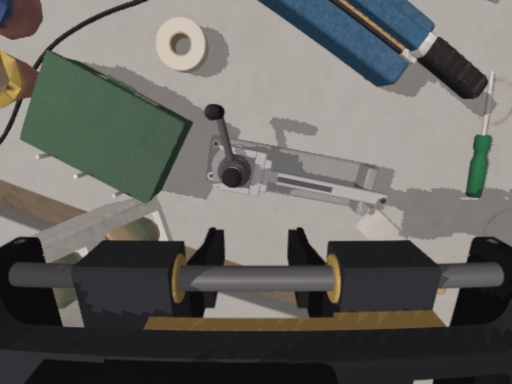

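```bash
python3 - <<'E'
from h import *
c=ld('w16')
im=c['image'][90:225,190:400,::-1]; cv2.imwrite('pics/z16.png',cv2.resize(im,None,fx=3.7,fy=3.7,interpolation=cv2.INTER_CUBIC))
p=onz(c,214,112,.12);q=onz(c,233,177,.104);print(p,q,np.degrees(np.arctan2(*(p-q)[1::-1])))
E
```

```text
[ 0.60063576 -0.00108778  0.12      ] [0.56324761 0.05519322 0.104     ] -56.40343225046988
```

View pics/z16.png

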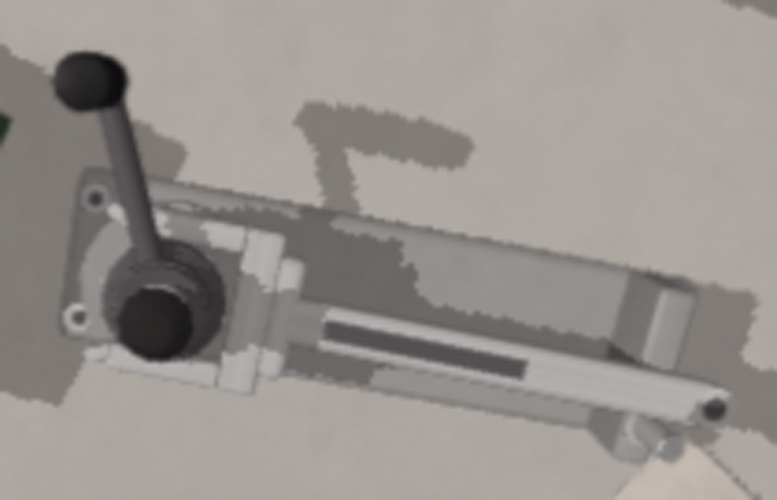

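```bash
python3 - <<'E'
from h import *
c=ld('w16'); Z=lambda x,y:(190+x/3.7-.4,90+y/3.7-.4)
a=onz(c,*Z(714,408),.057);b=onz(c,*Z(335,331),.057);v=b-a;print(a,b,np.degrees(np.arctan2(v[1],v[0])))
a=onz(c,*Z(262,241),.057);b=onz(c,*Z(236,378),.057);v=a-b;print('crossbar',a,b,np.degrees(np.arctan2(v[1],v[0]))+90)
a=onz(c,*Z(690,280),.012);b=onz(c,*Z(90,172),.012);v=b-a;print('plate',np.degrees(np.arctan2(v[1],v[0])))
E
```

```text
[0.37809642 0.02762663 0.057     ] [0.50875205 0.04877566 0.057     ] 9.19462762734273
crossbar [0.5417821 0.0296004 0.057    ] [0.53353218 0.07534571 0.057     ] 10.22309282746886
plate 10.781072409190262
```

Request:
{"api": "step_arm", "payload": {"moves": [[[0,0,0,2,-1,2,45],[0,0,0,4,-2,4,45],[0,0,0,5,-3,6,45],[0,0,0,5,-3,8,45],[0,0,0,5,-3,8,45]]]}}

```text
time_s: 23.0
tcp_pos: [0.4418, 0.0742, 0.2741]
ee_rot: [[-0.351, -0.001, -0.936], [0.936, 0.0, -0.351], [0.001, -1.0, 0.0]]
wrist_force: [-0.8, -0.9, -1.0]
gripper_width: 0.452
```

```bash
python3 st.py; python3 - <<'E'
from h import *
for n in ('top','scene','wrist'): cap(n,n+'17')
a=cv2.imread('pics/top17.png');b=cv2.imread('pics/wrist17.png')
cv2.imwrite('pics/z17.png',np.hstack([cv2.resize(a,(400,300)),cv2.resize(b,(400,300))]))
E
```

```text
23.0 [0.44181746 0.07420816 0.27408532] yaw -69.4211253778474 tilt [-0.00069676  0.00043956] F [-0.78899124 -0.88151125 -1.02245774]
```

View pics/z17.png

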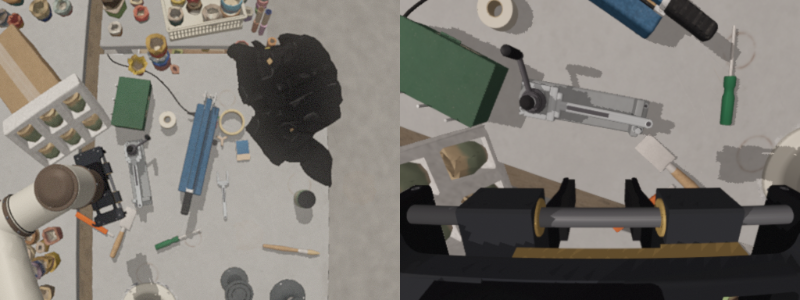

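```bash
python3 -c "
from station import r
print(r.finish_job())"
```

```text
the job is handed in; nothing more can be done
None
```

The jam nut is tightened against the lower nut and the spanner is still in place on it. The job was handed in at about 23 s, with the gripper open and touching nothing.

**Spanner:** I slid the larger spanner flat onto the hexagonal lower nut and lowered it until it seated on the flange and rest bar. In the last pictures its handle lies on the bar against the pin, at 9.2° against about 10.3° for the base. That is the slight clockwise lean expected when it bears on the pin.

**Jam nut:** I gripped the knob and turned the lever clockwise about 76°. I stopped at a settled 11.9 N at the knob (average of six readings), then eased off and let go.

**Checks that were uncertain or disagreed:**
- **Spring-back:** while I was still easing off, the knob came back about 1.7° with 6.5 N still on it. After release a picture put the lever near −56° to −58°, against −60.9° at the peak, and the picture is only good to 1–2°. I judge the nut still seated, but I did not grip the knob again to confirm it.
- **Post position:** estimates of the post axis differed by 2–3 mm between views. This gave up to 5 N of sideways load on the knob early in the turn, close to zero when contact began and about 1 N near the end.
- **Lower nut:** I did not measure its final angle. I judge it only from the spanner's lean, so it could be out by up to the spanner's play on the nut.
- **Other things:** the roll, tape, tile, small spanner and jar look unmoved in the last top view. I did not check the stilt separately.

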